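Turn the soap out of its steel holder

TASK

Turn the round soap out onto the sloping wooden tray: pinch the blue loose cover and the steel holder together by their handles, turn both upside down and lay them, cover underneath, on the tray. Then take the holder alone by its wider handle, lift it away so the soap stays lying on the cover, and lay the holder back on its steel rest, either side up.

Things in the scene. Friction and masses are not known exactly. Their poses are not given: they have to be found in the camera images.
- holder: Steel soap holder, 73 mm square, 22 deep, on a steel rest sloping 45 deg (lip 9 high at x 35 mm, plate from x -27, room to lay it mouth down 5 to 15 mm uphill of the start). Origin: mouth centre; x downhill (to the robot's left, roughly), y level, z out of the mouth. Flat handle uphill to x -88 mm, 36 wide, z -6 to 0, free beneath. Pocket 18 deep. 0.16 kg
- cover: Blue loose cover on the holder, 84 mm square, 4 thick, 0.08 kg. Origin: centre of inner face; axes as the holder's, z outward. Rim 8 mm high round the holder's mouth, 2 mm play. Flat tongue uphill to x -82 mm, 22 wide, z 0 to 4, lies on the holder's wider handle: pinch both there (10 mm thick, clear of bodies beyond x -44). Turned over it is a dish
- soap: Round cream soap, 52 mm across, 16 thick, 0.05 kg, loose in the holder, hidden under the cover at the start. Origin at its centre, z along its axis
- tray_seat (a point): Point on the 45 deg sloping face of the wooden tray where the cover's middle belongs. x level, heading downhill (roughly to the left of the robot); y level along the slope's width; z vertical. The face reaches, along the slope, 28 mm uphill (open beyond, so handles overhang) and 46 mm downhill to a lip 14 mm high; 124 mm wide between side lips of that height
Mind the look-alikes: they are no part of the job. Of the things that look like the cover, the smallest one is meant.

How it is judged:
On the way, in this order (a step that is already met when the one before it is completed fails the run):
1. the holder is turned upside down with the cover still against it and the soap between them (angle between holder's own z axis and vertical above 2 rad and distance between cover and holder below 0.015 m and distance between soap and holder below 0.025 m), for 0.1 s.
2. cover, soap and holder lie together upside down on the tray (distance between cover and tray_seat below 0.03 m and angle between cover's own z axis and vertical above 2.1 rad and distance between cover and holder below 0.015 m and distance between soap and holder below 0.025 m and contact force between cover and the fingers below 0.05 N and linear speed of cover below 0.03 m/s), for 0.2 s.
3. the holder is lifted clear while the soap stays on the cover (distance between cover and holder above 0.06 m and distance between cover and tray_seat below 0.03 m and distance between soap and cover below 0.03 m), for 0.1 s.
At the end, for the whole second after the job is handed in: Cover upside down on the tray's slope (within about 15 degrees), middle within 30 mm of the seat point; soap on it, centres within 30 mm; holder on its rest, mouth centre within 60 mm of where it began and over 45 mm above the slate; all at rest and released (distance between cover and tray_seat below 0.03 m and angle between cover's own z axis and vertical between 2.1 and 2.62 rad and distance between soap and cover below 0.03 m and z of soap in the frame of cover below -0.004 m and distance of holder from where it was at the start of the episode below 0.06 m and height (world z) of holder above 0.045 m and linear speed of each of soap, cover, holder below 0.02 m/s); the robot touches nothing.
It also fails if it takes over 64 s, if anything falls off the work surface, if the arm or the gripper's body presses on something with over 40 N, if the wrist force passes 120 N, or if a joint passes its speed limit or range.

ROBOT

A 7-joint arm with a two-finger parallel gripper is mounted at the origin on the work surface. World frame = base frame: x ahead of the robot, y to its left, z up, the work surface at z = 0. Lengths are in m, angles in rad, forces in N, time in s.
With the tool pointing down it reaches from about 0.35 to 0.9 m from the base axis. Payload 8.1 kg.
Tool frame: the origin (TCP) lies on the mounting face of the last link; the fingertips stand 173 mm ahead of it and the grasp point (between the pads) lies 155 mm ahead of it; z points along the fingers, y is the direction in which the jaws open and shut (so a half turn about z gives the same grasp; the last joint's range is limited). The gripper opens to 85 mm and grips with 20 to 120 N. Pads are 22 mm wide; open, the fingers measure 114 mm over their backs; the gripper's body (76 mm by 85 mm) begins 54 mm behind the grasp point. The pads swing forward as they close: fully open they stand 13 mm farther back than shut.
Start: joints at [-1.215, 0.434, 0.025, 1.573, -0.012, 1.134, -0.075], TCP at [0.277, 0.56, 0.405] pointing down, gripper open.
Joint ranges: [-2.62, 2.62], [-0.44, 2.09], [-1.27, 1.32], [0.08, 2.57], [-1.32, 4.46], [0.12, 2], [-2.74, 2.74]. Speed limits (rad/s): [2.22, 2.22, 3.01, 3.01, 3.14, 3.14, 3.14].

INTERFACE

Orientations are given as [roll, pitch, yaw] about the fixed x, y, z axes, in that order (R = Rz(yaw) Ry(pitch) Rx(roll)).
In Python, from bench import monitor, cams, arm gives the robot as it stands.
- The arm moves only by the tool play_rows, never from a script. Its argument "commands" is a list of rows, each a list of 3 entries, a list of its own where there are three numbers: the finger opening in m, from 0 to 0.0854, then the shift along the tool's x, y, z in m, then the turn about the tool's z in rad. In form: [[jaw, [dx, dy, dz], roll], ...]. A call has 1 to 12 rows; each row shifts and turns the commanded pose from where the row before left it, along the tool's axes as they then stand; what a row does not reach is not made up. A row lasts 1/12 s, in which the tool goes at most 41.7 mm and 7.16 degrees, less where a joint would pass 70% of its speed; a pose out of reach is approached as far as the arm can. A call is refused whole if a number of a shift passes 0.0417 or a number of a turn 0.125, either way. A call with a gripper value outside its range is refused whole. The fingers move at their own pace and stop on an object; "newtons" is the grip in N (left out, the last holds). Time passes only in rows, so rows that do not move let the fingers close. It gives the time, the measured TCP pose, the force and the opening at its end, in the units of the state.
- monitor.get_state(): the state, without advancing time (a new reading comes with each control period).
- cams.camera(name): name is "side" or "top" or "wrist"; returns a dict with "image" (420x560x3 uint8, red, green, blue), "z_map" (420x560 float32, m along the optical axis (not along the pixel's ray), 0 where there is no reading), "vertical_fov" (degrees; the focal length in pixels is half the picture's height over the tangent of half this angle, whatever the lens; pixels are square), "cx", "cy" (the principal point, pixels), "R" (3x3) and "t" (3): a world point X has camera coordinates R X + t. Camera axes: x right, y down, z forward; pixel columns grow to the right and rows downward; lengths in m; the calibration is good to about 2 mm. The wrist camera is an equidistant fisheye: a pixel r from the principal point sees the ray r / f radians off the axis. A picture is of the moment at which its call begins.
- arm.finish_job(): hands the job in, once; it reports no verdict.
The state is a dict: "clock": time; "qpos": joint angles; "dq": joint speeds; "tau": joint torques, N m; "tool_pos": TCP position; "ee_rot": TCP orientation; "contact_force": force on the tool from outside, world axes, zero at the start; "moment": the same for the moment, N m; "grip_width": finger opening in m.
Only numpy, scipy, OpenCV 4.12 (cv2) and the standard library are available. Lean on these libraries where they do the work, as an engineer would, in place of code of your own. Each camera call takes 0.05 s, during which the arm holds its last target.

## Working session

There is one attempt and no reset: what is moved stays moved. The work goes in short steps, Python scripts to look and compute and a tool call to move; the robot and the scene stay as the last step left them, time stands still between calls to the robot, and variables do not carry over. Pictures are saved under pics/ and viewed, and the job is handed in when it is done.

Besides the shell and the picture viewer there is one more tool, called after "Request:" by a JSON object that holds its "api" and its "payload". play_rows: Moves the arm, as the interface text tells. Its arguments: {"type":"object","properties":{"commands":{"type":"array"},"newtons":{"type":"number"}},"required":["commands"]}

```bash
ls -la; mkdir -p pics; python3 - <<'E'
from bench import monitor, cams, arm
import cv2
s=monitor.get_state();print(s)
for n in ["side","top","wrist"]:
    c=cams.camera(n);cv2.imwrite(f"pics/{n}0.png",cv2.cvtColor(c["image"],cv2.COLOR_RGB2BGR))
    print(n,c["vertical_fov"],c["cx"],c["cy"],c["R"],c["t"])
E
```

```text
total 12
drwxr-xr-x  3 agent agent 4096 Dec  7 13:20 .
drwxr-xr-x 23 root  root  4096 Dec  7 13:20 ..
drwxr-xr-x  2 agent agent 4096 Dec  7 13:20 pics
{'clock': 0.0, 'qpos': array([-1.21458881,  0.43521945,  0.02496172,  1.5741034 , -0.01157675,
        1.13401547, -0.07509832]), 'dq': array([ 0.00195033, -0.00217803, -0.00031332, -0.00017024,  0.00055016,
        0.00064032, -0.00043888]), 'tau': array([ 5.73157758e-04, -6.70483661e+01,  1.02560632e+00, -3.16207767e+01,
        1.57412823e-02,  1.28584533e-02, -2.53590036e-05]), 'tool_pos': array([0.27672139, 0.56013545, 0.40392539]), 'ee_rot': array([-3.13999965e+00,  1.61161195e-04,  2.68273714e+00]), 'contact_force': array([ 0.64719639,  0.31109241, -0.12254958]), 'moment': array([ 0.02576564, -0.04113004,  0.00550345]), 'grip_width': 0.08549026293330163}
side 42.16161722324973 287.496362657954 212.78771827968563 [[ 0.83259881 -0.55349796 -0.02047514]
 [-0.27418208 -0.37975469 -0.88352168]
 [ 0.48125192  0.74123302 -0.46794252]] [-0.31516539  0.27021298  0.98358996]
top 45.99500816753001 273.88113428468444 207.43320387129535 [[-0.00288171 -0.99985364 -0.01686408]
 [-0.98611299  0.00564161 -0.16597998]
 [ 0.16605082  0.01615158 -0.98598491]] [0.14081283 0.47767459 1.15412083]
wrist 65.70646984690485 279.9248876141842 209.8184084213474 [[ 0.4433289   0.896358   -0.00135373]
 [ 0.8516086  -0.42072414  0.31265636]
 [ 0.27968248 -0.13976245 -0.94986534]] [-0.6245414  -0.04025871  0.38102951]
```

View pics/side0.png

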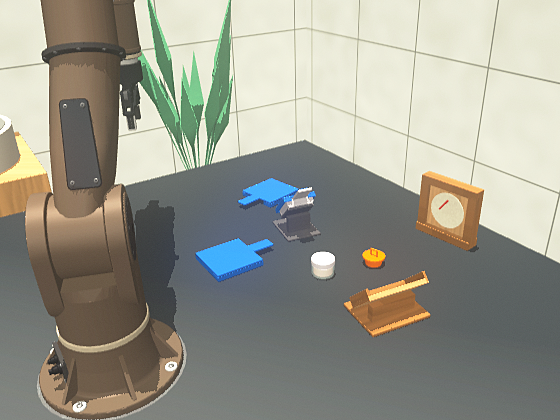

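View pics/top0.png

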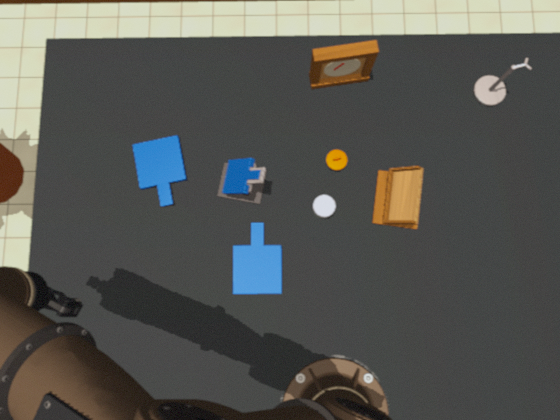

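View pics/wrist0.png

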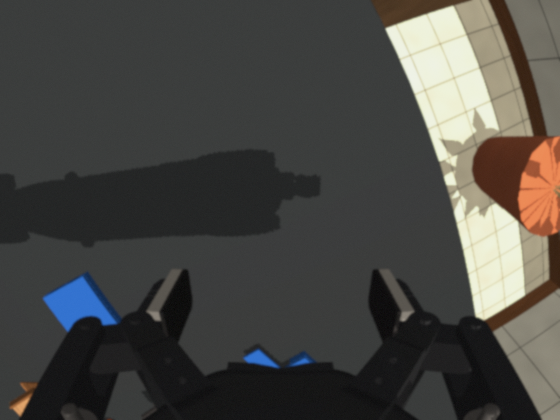

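The cover/holder sit on the rest near top-view pixel (240,177), and the tray is near (400,197). The two larger blue paddles are look-alikes. Next I'll zoom in and measure.

```bash
cat > h.py <<'E'
from bench import monitor, cams, arm
import numpy as np, cv2
from scipy.spatial.transform import Rotation as Rot
def pts(c):
    z=c["z_map"];h,w=z.shape;f=h/2/np.tan(np.radians(c["vertical_fov"]/2))
    u,v=np.meshgrid(np.arange(w),np.arange(h))
    P=np.stack([(u-c["cx"])/f*z,(v-c["cy"])/f*z,z],-1)
    return (P-c["t"])@c["R"]
def crop(n,c,x0,y0,x1,y1,k):
    im=cv2.cvtColor(c["image"],cv2.COLOR_RGB2BGR)[y0:y1,x0:x1]
    cv2.imwrite("pics/"+n,cv2.resize(im,None,fx=k,fy=k,interpolation=cv2.INTER_CUBIC))
def proj(c,X):
    f=c["image"].shape[0]/2/np.tan(np.radians(c["vertical_fov"]/2))
    p=np.atleast_2d(X)@c["R"].T+c["t"]; return np.c_[c["cx"]+f*p[:,0]/p[:,2],c["cy"]+f*p[:,1]/p[:,2]]
E
python3 - <<'E'
from h import *
t=cams.camera("top");s=cams.camera("side")
np.savez("c0.npz",**{"t_"+k:v for k,v in t.items()},**{"s_"+k:v for k,v in s.items()})
crop("t1.png",t,210,140,310,215,8);crop("t2.png",t,360,150,440,240,6)
crop("s1.png",s,235,170,335,245,8);crop("s2.png",s,335,255,435,340,7)
P=pts(t)
for (u,v) in [(232,165),(240,177),(246,185),(255,172),(262,168),(225,195),(380,200),(400,190),(410,170),(410,200),(395,200),(416,200),(258,265),(160,160)]: print(u,v,P[v,u].round(4))
E
```

```text
232 165 [0.5785 0.2389 0.0645]
240 177 [0.542  0.2169 0.0932]
246 185 [0.5205 0.2019 0.1043]
255 172 [0.5464 0.1801 0.1236]
262 168 [0.551  0.1635 0.1418]
225 195 [0.5173 0.2621 0.0014]
380 200 [ 0.5013 -0.1243  0.0068]
400 190 [ 0.519  -0.1662  0.0425]
410 170 [ 0.5639 -0.1877  0.0612]
410 200 [ 0.4897 -0.1825  0.0676]
395 200 [ 0.4951 -0.1539  0.0392]
416 200 [ 0.488  -0.1941  0.0765]
258 265 [0.3412 0.1778 0.0199]
160 160 [0.6068 0.4271 0.0102]
```

View pics/t1.png

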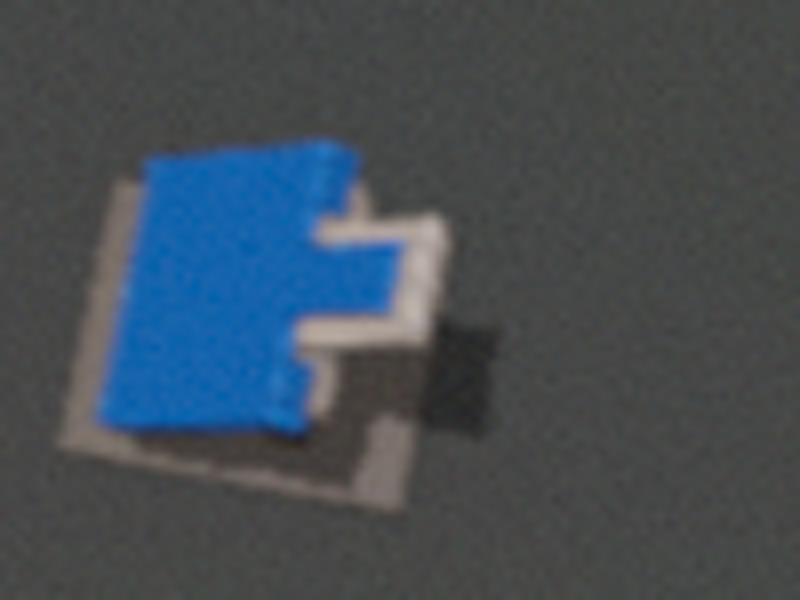

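View pics/s1.png

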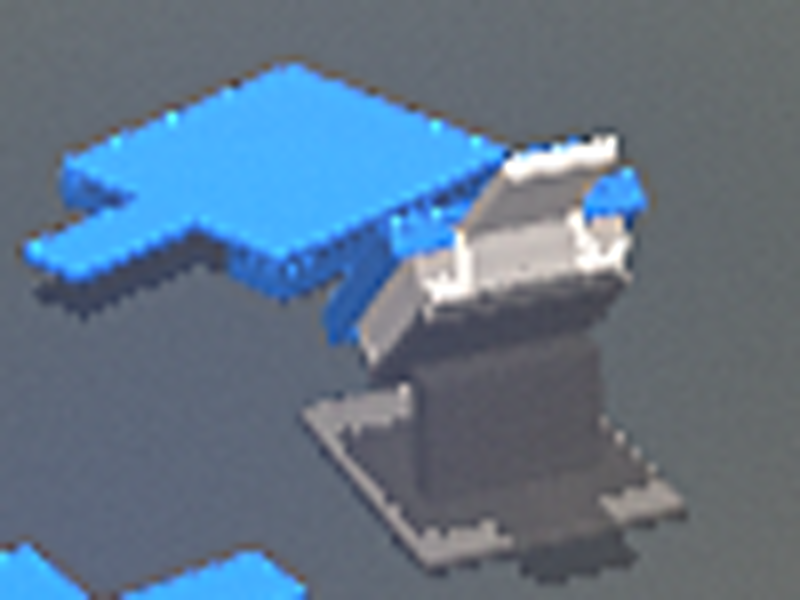

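View pics/t2.png

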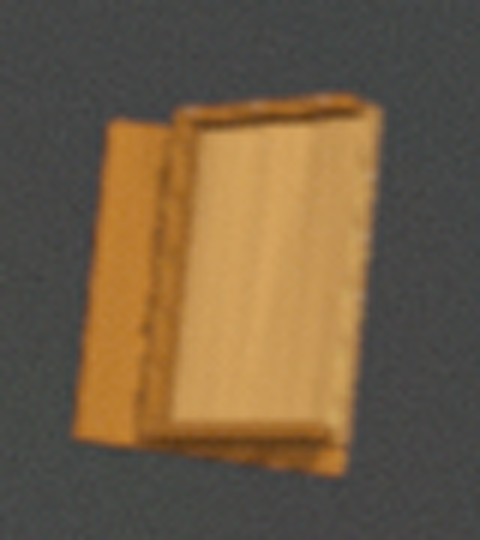

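View pics/s2.png

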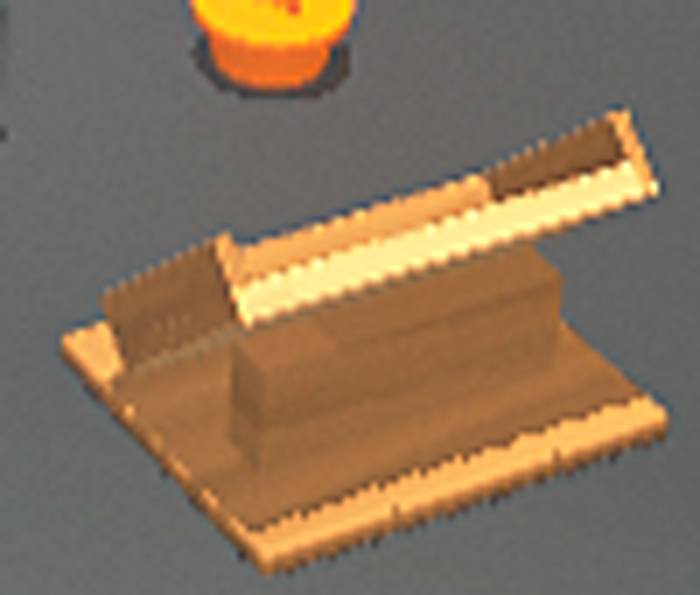

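```bash
cat > meas.py <<'E'
from h import *
d=np.load("c0.npz");t={k[2:]:d[k] for k in d if k[0]=='t'};s={k[2:]:d[k] for k in d if k[0]=='s'}
def fit(P):
    for _ in range(4):
        c=P.mean(0);n=np.linalg.svd(P-c)[2][2]; n*=np.sign(n[2]);r=(P-c)@n
        P=P[abs(r)<max(2*r.std(),.0015)]
    return c,n,r.std(),len(P)
P=pts(t);hsv=cv2.cvtColor(t["image"],cv2.COLOR_RGB2HSV)
m=np.zeros(P.shape[:2],bool);m[150:200,215:275]=1
b=m&(hsv[...,0]>95)&(hsv[...,0]<125)&(hsv[...,1]>140)
c,n,sd,k=fit(P[b]);print("cover plane",c,n,sd,k,"slope",np.degrees(np.arccos(n[2])))
def frame(n):
    x=np.r_[n[:2],0];x/=np.linalg.norm(x);y=np.cross([0,0,1],x);xd=np.cross(y,n);return x,y,xd
x,y,xd=frame(n);print("heading deg",np.degrees(np.arctan2(x[1],x[0])),"downhill",xd)
Q=P[b]-c;U=Q@xd;V=Q@y
inl=abs(Q@n)<.003;U=U[inl];V=V[inl]
print("U range",np.percentile(U,[0,1,99,100]),"V",np.percentile(V,[0,1,99,100]))
# hist of V-width along U
for u0 in np.arange(U.min(),U.max(),.006):
    k=(U>=u0)&(U<u0+.006);print(round(u0+.003,4),V[k].min().round(4),V[k].max().round(4),k.sum())
m=np.zeros(P.shape[:2],bool);m[165:232,370:426]=1
# tray face
f=m&(P[...,2]>.02)&(hsv[...,0]<25)
Pt=P[f]
best=None
c2,n2,sd2,k2=fit(P[172:218,394:412].reshape(-1,3));print("tray",c2,n2,sd2,k2,np.degrees(np.arccos(n2[2])))
x,y,xd=frame(n2);print("heading",np.degrees(np.arctan2(x[1],x[0])))
Q=Pt-c2;k=abs(Q@n2)<.003;U=Q[k]@xd;V=Q[k]@y
print(np.percentile(U,[0,1,99,100]),np.percentile(V,[0,1,99,100]))
k=(Q@n2)>.009;print("lips U",np.percentile(Q[k]@xd,[0,1,50,99,100]),"V",np.percentile(Q[k]@y,[0,1,99,100]))
E
python3 meas.py
```

```text
cover plane [0.54784277 0.22166557 0.08587573] [0.13529729 0.69260582 0.70851381] 0.0014587113945734394 807 slope 44.885876793121305
heading deg 78.9467332736376 downhill [ 0.13583734  0.69537043 -0.70569695]
U range [-0.0704479  -0.06800375  0.04956889  0.05341442] V [-0.04266008 -0.04109517  0.04073089  0.04239122]
-0.0674 -0.0085 0.0093 17
-0.0614 -0.0079 0.0062 12
-0.0554 -0.0078 0.0088 12
-0.0494 -0.0056 0.008 14
-0.0434 -0.0094 0.0085 13
-0.0374 -0.0091 0.008 12
-0.0314 -0.0415 0.0413 54
-0.0254 -0.0409 0.041 57
-0.0194 -0.0423 0.0407 54
-0.0134 -0.0399 0.0416 56
-0.0074 -0.0427 0.0409 62
-0.0014 -0.0403 0.0424 52
0.0046 -0.0405 0.0406 48
0.0106 -0.0408 0.0407 51
0.0166 -0.0412 0.0407 55
0.0226 -0.0416 0.0406 46
0.0286 -0.0419 0.0404 55
0.0346 -0.0397 0.0406 49
0.0406 -0.04 0.04 44
0.0466 -0.0411 0.0403 41
0.0526 -0.0409 0.0323 9
tray [ 0.50621156 -0.16920061  0.05253991] [0.10611561 0.71107558 0.69506187] 0.0014925465771029294 736 45.967852379406125
heading 81.51224440153962
[-0.04418987 -0.04190392  0.03436412  0.03620547] [-0.06398163 -0.05953806  0.06615925  0.07035505]
lips U [-0.66385124 -0.66385124  0.02996849  0.0400294   0.04191516] V [-0.065694   -0.06459846  0.26653287  0.26653287]
```

```bash
cat >> meas.py <<'E'
print("-----")
# tray edge: uphill edge per V bin
Q=P[f]-c2;k=abs(Q@n2)<.004;Q=Q[k];U=Q@xd;V=Q@y
vb=np.arange(-.055,.056,.006);ue=[U[(V>=a)&(V<a+.006)].min() for a in vb]
print("uphill edge fit",np.polyfit(vb+.003,ue,1), np.round(ue,4))
# all tray pixels: silhouettes in U,V of lips
A=P[f]-c2;h=A@n2
for lo,hi in [(.006,.012),(.011,.018)]:
    k=(h>lo)&(h<hi)&(abs(A@xd)<.06);print(lo,k.sum(),(A[k]@xd).max(),(A[k]@y).min(),(A[k]@y).max())
def hx(deg):
    a=np.radians(deg);x=np.r_[np.cos(a),np.sin(a),0];y=np.cross([0,0,1],x);n=(x+[0,0,1])/np.sqrt(2);xd=(x-[0,0,1])/np.sqrt(2);return np.c_[xd,y,n]
E
cat > see.py <<'E'
from meas import *
def draw(deg_c,oc,deg_t,seat,name):
    for cam,(x0,y0,x1,y1,k),(X0,Y0,X1,Y1,K),nm in [(t,(210,140,310,215,4),(360,150,440,240,4),'t'),(s,(235,170,335,245,4),(335,255,435,340,4),'s')]:
        out=[]
        for R,o,pl,(a,b,c_,d_,kk) in [(hx(deg_c),oc,[(-.042,-.042),(-.042,.042),(.042,.042),(.042,-.042),(-.042,-.042),(-.042,-.011),(-.082,-.011),(-.082,.011),(-.042,.011)],(x0,y0,x1,y1,k)),(hx(deg_t),seat,[(-.028,-.062),(-.028,.062),(.046,.062),(.046,-.062),(-.028,-.062),(0,0),(0,.01)],(X0,Y0,X1,Y1,K))]:
            L=np.array([o+R@np.r_[p,0.004 if o is oc else 0] for p in pl]);q=(proj(cam,L)-[a,b]+.5)*kk
            im=cv2.resize(cv2.cvtColor(cam["image"],cv2.COLOR_RGB2BGR)[b:d_,a:c_],None,fx=kk,fy=kk,interpolation=cv2.INTER_CUBIC)
            cv2.polylines(im,[q.round().astype(int)],False,(0,0,255),1);out.append(cv2.copyMakeBorder(im,0,380-im.shape[0],0,400-im.shape[1],0))
        if nm=='t': A=np.hstack(out)
        else: B=np.hstack(out)
    cv2.imwrite("pics/"+name,cv2.resize(np.vstack([A,B]),None,fx=.78,fy=.78))
C,N=c,n
_,yy,xdc=frame(N)
oc=c+.0097*xdc-.004*n; seat=c2-.015*xd+.002*y
if __name__=="__main__":
    print("cover o",oc,"seat",seat);draw(78.9,oc,81.5,seat,"ov1.png")
E
python3 see.py|sed -n '/-----/,$p'
```

```text
-----
uphill edge fit [-0.00227004 -0.04162568] [-0.0441 -0.0407 -0.0413 -0.0393 -0.0422 -0.0404 -0.041  -0.042  -0.0418
 -0.0418 -0.0406 -0.0431 -0.0415 -0.0442 -0.0411 -0.0427 -0.0414 -0.0398
 -0.042 ]
0.006 142 0.041915162746595964 -0.06569400083304576 0.07110860835416728
0.011 292 0.04092248029531786 -0.06569400083304576 0.07073976144675913
cover o [0.5486192  0.22564024 0.07619642] seat [ 0.50269462 -0.17921715  0.06332415]
```

View pics/ov1.png

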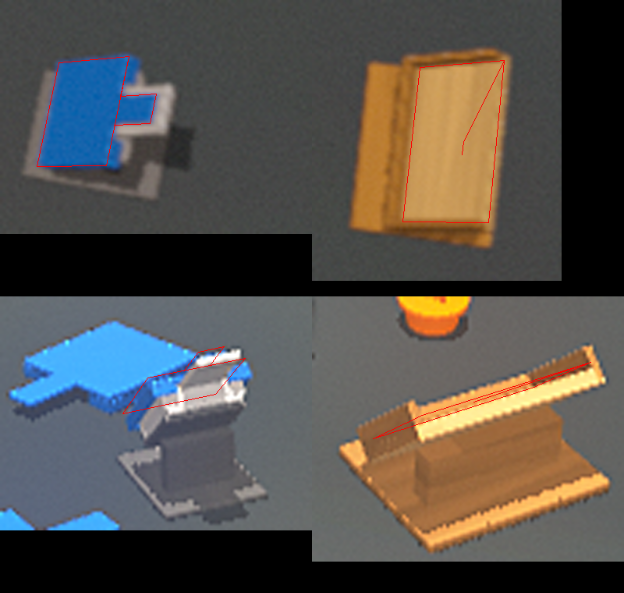

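Request:
{"api": "play_rows", "payload": {"commands": [[0.085,[0.035,-0.005,0],0],[0.085,[0.035,-0.005,-0.03],0],[0.085,[0.035,-0.005,-0.04],0],[0.085,[0.035,-0.005,-0.04],0],[0.085,[0.035,-0.005,-0.04],0],[0.085,[0,0,-0.04],0],[0.085,[0,0,-0.04],0],[0.085,[0,0,-0.04],0]]}}

```text
clock: 0.92
tool_pos: [0.1335, 0.6067, 0.6473]
ee_rot: [-3.141, 0.0, 2.684]
contact_force: [1.6, 1.4, 0.0]
grip_width: 0.0851
```

```bash
cat > st.py <<'E'
from h import *
import json
s=monitor.get_state();R=Rot.from_euler('xyz',s["ee_rot"]).as_matrix()
print("t",round(s["clock"],2),"q",s["qpos"].round(3),"p",s["tool_pos"].round(4),"rpy",s["ee_rot"].round(3),"w",round(s["grip_width"],4),"F",s["contact_force"].round(1))
z=R[:,2];print("z",z.round(3),"tilt",np.degrees(np.arccos(-z[2])).round(1),"az",np.degrees(np.arctan2(z[1],z[0])).round(1))
open("log.txt","a").write(json.dumps([s["qpos"].tolist(),s["tool_pos"].tolist(),s["ee_rot"].tolist()])+"\n")
E
python3 st.py
```

```text
t 0.92 q [-1.446  0.354  0.01   1.112 -0.004  1.675 -0.324] p [0.1335 0.6067 0.6473] rpy [-3.141  0.     2.684] w 0.0851 F [1.6 1.4 0. ]
z [ 0. -0. -1.] tilt 0.0 az -89.9
```

Request:
{"api": "play_rows", "payload": {"commands": [[0.085,[0.01,0,-0.04],0],[0.085,[0,0,-0.04],0],[0.085,[0,0,-0.04],0],[0.085,[0,0,-0.04],0],[0.085,[0,0,-0.04],0],[0.085,[0,0,-0.04],0]]}}

```text
clock: 1.42
tool_pos: [0.1171, 0.5734, 0.8131]
ee_rot: [3.066, -0.019, 2.683]
contact_force: [-0.2, -0.1, 0.0]
grip_width: 0.0852
```

```bash
python3 st.py
```

```text
t 1.42 q [-1.635  0.358  0.351  0.72  -0.137  2.002 -0.259] p [0.1171 0.5734 0.8131] rpy [ 3.066 -0.019  2.683] w 0.0852 F [-0.2 -0.1  0. ]
z [ 0.017  0.076 -0.997] tilt 4.5 az 77.4
```

Pushing against the reach limit (joint 6) tilts the tool outward, as I hoped. I'll keep going.

Request:
{"api": "play_rows", "payload": {"commands": [[0.085,[0,0.01,-0.04],0],[0.085,[0,0.01,-0.04],0],[0.085,[0,0.01,-0.04],0],[0.085,[0,0.01,-0.04],0]]}}

```text
clock: 1.75
tool_pos: [0.1198, 0.5363, 0.8726]
ee_rot: [2.942, -0.05, 2.688]
contact_force: [0.1, -0.0, -0.2]
grip_width: 0.0851
```

```bash
python3 st.py
```

```text
t 1.75 q [-1.654  0.299  0.397  0.653 -0.143  2.002 -0.246] p [0.1198 0.5363 0.8726] rpy [ 2.942 -0.05   2.688] w 0.0851 F [ 0.1 -0.  -0.2]
z [ 0.042  0.199 -0.979] tilt 11.8 az 78.0
```

Request:
{"api": "play_rows", "payload": {"commands": [[0.085,[0,0.02,-0.04],0],[0.085,[0,0.02,-0.04],0],[0.085,[0,0.02,-0.04],0],[0.085,[0,0.02,-0.04],0],[0.085,[0,0.02,-0.04],0],[0.085,[0,0.02,-0.04],0]]}}

```text
clock: 2.25
tool_pos: [0.1362, 0.4974, 0.9488]
ee_rot: [2.754, -0.091, 2.7]
contact_force: [1.0, 0.4, -0.0]
grip_width: 0.085
```

```bash
python3 st.py
```

```text
t 2.25 q [-1.609  0.273  0.434  0.487 -0.183  2.002 -0.211] p [0.1362 0.4974 0.9488] rpy [ 2.754 -0.091  2.7  ] w 0.085 F [ 1.   0.4 -0. ]
z [ 0.086  0.378 -0.922] tilt 22.8 az 77.2
```

Request:
{"api": "play_rows", "payload": {"commands": [[0.085,[0,0.02,-0.04],0],[0.085,[0,0.02,-0.04],0],[0.085,[0,0.02,-0.04],0],[0.085,[0,0.02,-0.04],0],[0.085,[0,0.02,-0.04],0],[0.085,[0,0.02,-0.04],0]]}}

```text
clock: 2.75
tool_pos: [0.1398, 0.4245, 1.0223]
ee_rot: [2.57, -0.122, 2.716]
contact_force: [0.4, 0.7, -0.3]
grip_width: 0.0849
```

```bash
python3 st.py
```

```text
t 2.75 q [-1.608  0.202  0.507  0.372 -0.225  2.002 -0.185] p [0.1398 0.4245 1.0223] rpy [ 2.57  -0.122  2.716] w 0.0849 F [ 0.4  0.7 -0.3]
z [ 0.13   0.535 -0.835] tilt 33.4 az 76.4
```

Request:
{"api": "play_rows", "payload": {"commands": [[0.085,[0.02,0.02,-0.04],0],[0.085,[0.02,0.02,-0.04],0],[0.085,[0.02,0.02,-0.04],0],[0.085,[0.02,0.02,-0.04],0]]}}

```text
clock: 3.08
tool_pos: [0.0787, 0.3908, 1.0635]
ee_rot: [2.456, -0.144, 2.731]
contact_force: [-0.1, 0.3, 0.7]
grip_width: 0.085
```

```bash
python3 st.py
```

```text
t 3.08 q [-1.927  0.163  0.781  0.312 -0.225  2.002 -0.255] p [0.0787 0.3908 1.0635] rpy [ 2.456 -0.144  2.731] w 0.085 F [-0.1  0.3  0.7]
z [ 0.151  0.625 -0.766] tilt 40.0 az 76.4
```

Request:
{"api": "play_rows", "payload": {"commands": [[0.085,[0.04,0,0.04],0],[0.085,[0.04,-0.02,0.03],0],[0.085,[0.04,-0.02,0],0],[0.085,[0.04,-0.02,0],0],[0.085,[0.04,-0.02,0],0],[0.085,[0,0,0],0]]}}

```text
clock: 3.58
tool_pos: [-0.077, 0.4308, 1.019]
ee_rot: [2.466, -0.146, 2.739]
contact_force: [-2.4, 0.6, -0.9]
grip_width: 0.0849
```

```bash
python3 st.py
```

```text
t 3.58 q [-2.529  0.108  0.688  0.565  0.263  1.867 -0.59 ] p [-0.077   0.4308  1.019 ] rpy [ 2.466 -0.146  2.739] w 0.0849 F [-2.4  0.6 -0.9]
z [ 0.14   0.62  -0.772] tilt 39.5 az 77.2
```

Request:
{"api": "play_rows", "payload": {"commands": [[0.085,[0,0.02,-0.04],0],[0.085,[0,0.02,-0.04],0],[0.085,[0,0.02,-0.04],0],[0.085,[0,0.02,-0.04],0]]}}

```text
clock: 3.92
tool_pos: [-0.0568, 0.422, 1.0728]
ee_rot: [2.37, -0.175, 2.724]
contact_force: [-3.5, 0.2, 0.1]
grip_width: 0.0852
```

```bash
python3 st.py
```

```text
t 3.92 q [-2.225  0.251  0.807  0.187 -0.06   1.996 -0.473] p [-0.0568  0.422   1.0728] rpy [ 2.37  -0.175  2.724] w 0.0852 F [-3.5  0.2  0.1]
z [ 0.169  0.688 -0.706] tilt 45.1 az 76.2
```

```bash
cat > kin.py <<'E'
import numpy as np, json, itertools
from scipy.spatial.transform import Rotation as Rot
from scipy.optimize import least_squares
def mats(q,sg,a,b):
    ax='zyzyzyz';off=[a,0,0,0,0,0,b];R=np.eye(3);o=[]
    for i in range(7):
        R=R@Rot.from_euler(ax[i],sg[i]*q[i]+off[i]).as_matrix();o.append(R)
    return o
def load():
    L=[json.loads(l) for l in open("log.txt")];L.append([[-1.21458881,0.43521945,0.02496172,1.5741034,-0.01157675,1.13401547,-0.07509832],[0.27672139,0.56013545,0.40392539],[-3.13999965e+00,1.6e-04,2.68273714]])
    return [(np.array(q),np.array(p),Rot.from_euler('xyz',e).as_matrix()) for q,p,e in L]
def basis(o):
    # position = sum over frames of R_i @ (3 vec)
    return np.hstack([o[0],o[1],o[3],o[5]])
if __name__=="__main__":
    D=load();res=[]
    for s in itertools.product([1,-1],repeat=4):
        sg=[s[0],1,s[1],1,s[2],1,s[3]]
        def f(v): return np.concatenate([Rot.from_matrix(mats(q,sg,v[0],v[1])[-1].T@R).as_rotvec() for q,p,R in D])
        for a0 in (-2,0,2):
          for b0 in (-2,0,2):
            r=least_squares(f,[a0,b0]);res.append((r.cost,sg,r.x))
    res.sort(key=lambda r:r[0])
    for r in res[:3]:print(r)
    _,sg,(a,b)=res[0]
    # p = z*d1 + R1 x a1 + R2 (x a2+ z d3) + R4 (x a4+ z d5)+R6(x a6 + z d7)
    A=[];y=[]
    for q,p,R in D:
        o=mats(q,sg,a,b);z=np.array([0,0,1.])
        A.append(np.c_[z,o[1][:,2],o[1][:,0],o[3][:,2],o[3][:,0],o[5][:,2],o[5][:,0]]);y.append(p)
    A=np.vstack(A);y=np.hstack(y);x,_,rk,sv=np.linalg.lstsq(A,y,rcond=1e-6)
    print(x.round(4),rk,sv.round(3),"res",np.abs(A@x-y).max())
    x2,*_=np.linalg.lstsq(A[:,[0,1,3,5]],y,rcond=None);print(x2.round(4),np.abs(A[:,[0,1,3,5]]@x2-y).max())
E
python3 kin.py
```

```text
(np.float64(6.755004457622823e-13), [-1, 1, -1, 1, -1, 1, -1], array([-3.69139559e-10,  1.57079633e+00]))
(np.float64(6.755004457630671e-13), [-1, 1, -1, 1, -1, 1, -1], array([-3.71192034e-10,  1.57079633e+00]))
(np.float64(6.755004457772561e-13), [-1, 1, -1, 1, -1, 1, -1], array([-3.70906635e-10,  1.57079633e+00]))
[ 0.2769  0.5028 -0.0716  0.3928  0.0264  0.1621 -0.1155] 7 [5.869 4.992 1.47  1.004 0.545 0.387 0.111] res 0.05303641277646701
[0.4159 0.4229 0.4633 0.2294] 0.05761647885712398
```

```bash
cat >> kin.py <<'E'
SG=[-1,1,-1,1,-1,1,-1]
def rows(q):
    o=mats(q,SG,0,np.pi/2);return np.hstack([np.array([[0,0,1.]]).T]+o[:6]+[o[6][:,2:]*0])
if __name__=="__main__":
    A=np.vstack([rows(q) for q,p,R in D]);y=np.hstack([p for q,p,R in D])
    for rc in (1e-2,3e-3,1e-3,1e-4):
        x,_,rk,sv=np.linalg.lstsq(A,y,rcond=rc);print(rk,x.round(4),np.abs(A@x-y).max())
E
python3 kin.py|tail -40
```

```text
(np.float64(6.755004457622823e-13), [-1, 1, -1, 1, -1, 1, -1], array([-3.69139559e-10,  1.57079633e+00]))
(np.float64(6.755004457630671e-13), [-1, 1, -1, 1, -1, 1, -1], array([-3.71192034e-10,  1.57079633e+00]))
(np.float64(6.755004457772561e-13), [-1, 1, -1, 1, -1, 1, -1], array([-3.70906635e-10,  1.57079633e+00]))
[ 0.2769  0.5028 -0.0716  0.3928  0.0264  0.1621 -0.1155] 7 [5.869 4.992 1.47  1.004 0.545 0.387 0.111] res 0.05303641277646701
[0.4159 0.4229 0.4633 0.2294] 0.05761647885712398
13 [ 1.361e-01 -0.000e+00 -1.820e-02  1.361e-01 -0.000e+00 -1.820e-02
  2.788e-01  0.000e+00 -8.300e-03  2.788e-01 -0.000e+00 -8.300e-03
  2.138e-01  0.000e+00 -2.000e-04  2.138e-01  0.000e+00 -2.000e-04
  1.924e-01  0.000e+00] 3.972569329047104e-09
13 [ 1.361e-01 -0.000e+00 -1.820e-02  1.361e-01 -0.000e+00 -1.820e-02
  2.788e-01  0.000e+00 -8.300e-03  2.788e-01 -0.000e+00 -8.300e-03
  2.138e-01  0.000e+00 -2.000e-04  2.138e-01  0.000e+00 -2.000e-04
  1.924e-01  0.000e+00] 3.972569329047104e-09
13 [ 1.361e-01 -0.000e+00 -1.820e-02  1.361e-01 -0.000e+00 -1.820e-02
  2.788e-01  0.000e+00 -8.300e-03  2.788e-01 -0.000e+00 -8.300e-03
  2.138e-01  0.000e+00 -2.000e-04  2.138e-01  0.000e+00 -2.000e-04
  1.924e-01  0.000e+00] 3.972569329047104e-09
13 [ 1.361e-01 -0.000e+00 -1.820e-02  1.361e-01 -0.000e+00 -1.820e-02
  2.788e-01  0.000e+00 -8.300e-03  2.788e-01 -0.000e+00 -8.300e-03
  2.138e-01  0.000e+00 -2.000e-04  2.138e-01  0.000e+00 -2.000e-04
  1.924e-01  0.000e+00] 3.972569329047104e-09
```

```bash
cat > plan.py <<'E'
from kin import *
D=load();A=np.vstack([rows(q) for q,p,R in D]);y=np.hstack([p for q,p,R in D]);XV=np.linalg.lstsq(A,y,rcond=1e-3)[0]
lo=np.array([-2.62,-.44,-1.27,.08,-1.32,.12,-2.74]);hi=np.array([2.62,2.09,1.32,2.57,4.46,2,2.74])
vm=np.array([2.22,2.22,3.01,3.01,3.14,3.14,3.14])
def fk(q): return rows(q)@XV, mats(q,SG,0,np.pi/2)[-1]
def err(q,p,R):
    P,M=fk(q);return np.r_[p-P,Rot.from_matrix(R@M.T).as_rotvec()*.3]
def ik(p,R,q0):
    r=least_squares(lambda q:err(q,p,R),np.clip(q0,lo+.01,hi-.01),bounds=(lo+.02,hi-.02),max_nfev=60);return r.x,np.linalg.norm(r.fun)
zt=np.array([.169,.688,-.706]);zt/=np.linalg.norm(zt)
def hx(deg):
    a=np.radians(deg);x=np.r_[np.cos(a),np.sin(a),0];y=np.cross([0,0,1],x);n=(x+[0,0,1])/np.sqrt(2);xd=(x-[0,0,1])/np.sqrt(2);return np.c_[xd,y,n]
def Rt(n,roll):
    y=n-zt*(n@zt);y/=np.linalg.norm(y);return np.c_[np.cross(y,zt),y,zt]@Rot.from_euler('z',roll).as_matrix()
OC=np.array([.5486,.2256,.0762]);SEAT=np.array([.5027,-.1792,.0633]);HC=hx(78.9);HT=hx(81.5)
def tcp(O,H,xg,zg,roll,back=0):
    R=Rt(H[:,2],roll);g=O+H@np.r_[xg,0,zg];return g-zt*(.155+back),R
if __name__=="__main__":
    rng=np.random.default_rng(0)
    for nm,T in [("rest",tcp(OC,HC,-.064,-.001,0)),("rest_pi",tcp(OC,HC,-.064,-.001,np.pi)),("tray",tcp(SEAT,HT,-.064,.005,0)),("tray90",tcp(SEAT,HT,-.064,.007,np.pi/2))]:
        print(nm,T[0].round(3));S=[]
        for i in range(40):
            q,e=ik(*T,rng.uniform(lo,hi))
            if e<1e-4:S.append(q)
        S=np.array(S);
        if len(S): print(len(S));print(S[np.argsort(S[:,6])].round(2)[::max(1,len(S)//8)])
E
python3 plan.py
```

```text
rest [0.514 0.074 0.23 ]Traceback (most recent call last):
  File "plan.py", line 23, in <module>
    q,e=ik(*T,rng.uniform(lo,hi))
        ~~^^^^^^^^^^^^^^^^^^^^^^^
  File "plan.py", line 9, in ik
    r=least_squares(lambda q:err(q,p,R),np.clip(q0,lo+.01,hi-.01),bounds=(lo+.02,hi-.02),max_nfev=60);return r.x,np.linalg.norm(r.fun)
    return func(*args, **kwargs)
    raise ValueError("Initial guess is outside of provided bounds")
ValueError: Initial guess is outside of provided bounds
```

```bash
sed -i 's/lo+.01,hi-.01/lo+.03,hi-.03/' plan.py; python3 plan.py
```

```text
rest [0.514 0.074 0.23 ]
11
[[ 0.83  0.96 -1.25  2.07  0.42  0.36  0.92]
 [ 0.83  0.95 -1.25  2.07  0.42  0.36  0.93]
 [ 0.78  0.87 -1.13  2.07  0.06  0.33  1.26]
 [ 0.77  0.85 -1.11  2.07 -0.03  0.32  1.34]
 [ 0.75  0.83 -1.06  2.07 -0.16  0.32  1.47]
 [ 0.72  0.8  -1.02  2.07 -0.28  0.33  1.58]
 [ 0.69  0.77 -0.96  2.07 -0.44  0.34  1.73]
 [ 0.65  0.73 -0.89  2.08 -0.6   0.37  1.88]
 [ 0.57  0.68 -0.77  2.08 -0.81  0.42  2.07]
 [ 0.41  0.61 -0.53  2.1  -1.06  0.54  2.3 ]
 [ 0.07  0.55 -0.08  2.12 -1.3   0.75  2.49]]
rest_pi [0.514 0.074 0.23 ]
6
[[ 0.69  0.77 -0.97  2.07 -0.43  0.34 -1.42]
 [ 0.68  0.76 -0.94  2.07 -0.49  0.35 -1.36]
 [ 0.68  0.76 -0.94  2.07 -0.49  0.35 -1.36]
 [ 0.33  0.59 -0.42  2.1  -1.14  0.59 -0.78]
 [ 0.31  0.58 -0.4   2.1  -1.15  0.6  -0.77]
 [ 0.07  0.55 -0.08  2.12 -1.3   0.75 -0.65]]
tray [ 0.47  -0.327  0.222]
11
[[ 1.41  1.12 -1.25  1.69  0.28  1.08  1.63]
 [ 1.41  1.1  -1.22  1.69  0.26  1.07  1.66]
 [ 1.41  1.1  -1.22  1.69  0.25  1.07  1.66]
 [ 1.4   1.09 -1.21  1.69  0.24  1.06  1.68]
 [ 1.37  1.04 -1.13  1.69  0.15  1.05  1.76]
 [ 1.35  1.   -1.06  1.69  0.08  1.04  1.82]
 [ 1.35  1.   -1.05  1.7   0.07  1.04  1.83]
 [ 1.1   0.8  -0.58  1.72 -0.37  1.06  2.24]
 [ 1.02  0.77 -0.46  1.72 -0.46  1.09  2.32]
 [ 0.75  0.72 -0.04  1.75 -0.71  1.2   2.56]
 [ 0.57  0.73  0.23  1.77 -0.84  1.3   2.69]]
tray90 [ 0.471 -0.326  0.223]
24
[[ 1.41  1.12 -1.25  1.69  0.28  1.07  0.07]
 [ 1.37  1.03 -1.12  1.69  0.13  1.04  0.2 ]
 [ 1.33  0.98 -1.03  1.7   0.04  1.03  0.29]
 [ 1.01  0.76 -0.44  1.73 -0.47  1.09  0.76]
 [ 0.88  0.73 -0.24  1.74 -0.6   1.14  0.88]
 [ 0.8   0.72 -0.11  1.75 -0.68  1.18  0.95]
 [ 0.68  0.71  0.06  1.76 -0.77  1.24  1.04]
 [ 0.37  0.78  0.55  1.79 -0.98  1.45  1.25]]
```

```bash
cat > sim.py <<'E'
from plan import *
def jac(q):
    J=np.zeros((6,7));P,M=fk(q);e=1e-5
    for i in range(7):
        d=q.copy();d[i]+=e;p,m=fk(d);J[:3,i]=(p-P)/e;J[3:,i]=Rot.from_matrix(m@M.T).as_rotvec()/e
    return J
def step(q,p,R,n=15):
    for _ in range(n):
        P,M=fk(q);e=np.r_[p-P,Rot.from_matrix(R@M.T).as_rotvec()]
        J=jac(q);dq=J.T@np.linalg.solve(J@J.T+1e-5*np.eye(6),e)
        q=np.clip(q+dq,lo,hi)
        # limit-aware: lock
    return q
def run(q,way,R,ds=.03,quiet=False):
    for w in way:
        P,_=fk(q);n=int(np.ceil(np.linalg.norm(w-P)/ds));mx=0
        for k in range(1,n+1):
            qn=step(q,P+(w-P)*k/n,R);mx=max(mx,(abs(qn-q)/vm*12).max());q=qn
        P2,M=fk(q);print(np.round(w,3),q.round(2),"err",np.round(np.linalg.norm(w-P2),4),np.degrees(Rot.from_matrix(R@M.T).magnitude()).round(2),"vmax",mx.round(2))
    return q
if __name__=="__main__":
    q,p,R=load()[-2];print(fk(q)[0],p)
    A=np.array
    goal,_=tcp(OC,HC,-.064,-.001,0,.06)
    for way in ([[.1,.4,.85],[.3,.3,.7],[.45,.1,.5]],[[0,.35,.85],[.2,.2,.75],[.4,.0,.6],[.45,0,.45]],[[.1,.3,1.0],[.3,.1,.9],[.4,-.1,.7],[.4,-.1,.5]]):
        print();run(q,[A(w) for w in way]+[goal],R)
E
python3 sim.py
```

```text
[-0.05680076  0.42204395  1.07280782] [-0.05680076  0.42204395  1.07280782]

[0.1  0.4  0.85] [-2.56 -0.4   0.52  1.42  0.66  1.4  -0.81] err 0.0 0.0 vmax 1.93
[0.3 0.3 0.7] [-1.87 -0.44  0.66  1.78  0.18  0.95 -0.11] err 0.0077 0.93 vmax 0.61
[0.45 0.1  0.5 ] [-1.7  -0.44  1.32  2.04 -0.31  0.79  0.95] err 0.0011 0.26 vmax 0.41
[0.503 0.033 0.273] [-2.12 -0.44  1.32  2.39 -0.24  0.36  1.49] err 0.3089 50.28 vmax 0.42

[0.   0.35 0.85] [-2.59 -0.39  0.27  1.46  0.73  1.53 -1.05] err 0.0 0.0 vmax 1.91
[0.2  0.2  0.75] [-1.34 -0.44  0.23  1.78 -0.05  1.13 -0.01] err 0.0554 5.97 vmax 0.97
[0.4 0.  0.6] [-1.19 -0.41  1.02  1.9  -0.4   1.16  1.04] err 0.0 0.0 vmax 0.46
[0.45 0.   0.45] [-1.62 -0.44  1.32  2.09 -0.3   0.84  1.17] err 0.0755 9.76 vmax 0.5
[0.503 0.033 0.273] [-2.14 -0.44  1.32  2.38 -0.23  0.37  1.5 ] err 0.3181 52.18 vmax 0.42

[0.1 0.3 1. ] [-2.57 -0.34  0.37  0.96  0.71  1.82 -0.68] err 0.0 0.0 vmax 1.8
[0.3 0.1 0.9] [-1.48 -0.44  0.57  1.27 -0.08  1.55  0.19] err 0.0154 1.37 vmax 0.84
[ 0.4 -0.1  0.7] [-1.18 -0.44  1.12  1.61 -0.35  1.49  1.01] err 0.0003 0.04 vmax 0.41
[ 0.4 -0.1  0.5] [-1.27 -0.44  1.32  2.01 -0.36  1.13  1.32] err 0.0244 3.19 vmax 0.26
[0.503 0.033 0.273] [-2.16 -0.44  1.32  2.37 -0.23  0.37  1.51] err 0.3244 53.45 vmax 0.63
```

```bash
cat > s2.py <<'E'
from sim import *
q,p,R=load()[-2];A=np.array
goal,_=tcp(OC,HC,-.064,-.001,0,.06)
for way in ([[.05,.6,.8],[.15,.75,.55],[.45,.6,.5],[.55,.3,.5],[.5,.1,.45]],
            [[.1,.6,.95],[.4,.5,.85],[.7,.3,.7],[.6,.1,.6]],
            [[.0,.6,.9],[.2,.6,.85],[.4,.5,.75],[.6,.3,.6],[.5,.1,.5]]):
    print();run(q,[A(w) for w in way]+[goal],R)
E
python3 s2.py
```

```text
[0.05 0.6  0.8 ] [-2.47  0.07  0.94  1.27  0.11  1.05 -0.49] err 0.0 0.0 vmax 1.63
[0.15 0.75 0.55] [-1.93  0.44  0.72  1.47 -0.46  0.57 -0.01] err 0.0 0.0 vmax 0.29
[0.45 0.6  0.5 ] [-1.19  0.42  0.38  1.53 -0.85  0.63  0.75] err 0.0 0.0 vmax 0.36
[0.55 0.3  0.5 ] [-0.72  0.27  0.4   1.74 -1.    0.91  1.28] err 0.0 0.0 vmax 0.24
[0.5  0.1  0.45] [-0.45  0.19  0.48  1.98 -1.03  1.07  1.67] err 0.0 0.0 vmax 0.2
[0.503 0.033 0.273] [-0.24  0.5   0.45  2.14 -1.29  1.05  2.23] err 0.0 0.0 vmax 0.32

[0.1  0.6  0.95] [-1.97  0.28  0.83  0.67 -0.27  1.48 -0.25] err 0.0 0.0 vmax 0.64
[0.4  0.5  0.85] [-1.43  0.25  0.84  0.98 -0.65  1.33  0.35] err 0.0 0.0 vmax 0.34
[0.7 0.3 0.7] [-0.68  0.55  0.76  0.95 -1.12  1.49  0.97] err 0.0 0.0 vmax 0.3
[0.6 0.1 0.6] [-0.61  0.3   0.79  1.53 -1.01  1.42  1.41] err 0.0 0.0 vmax 0.35
[0.503 0.033 0.273] [-0.37  0.54  0.64  2.15 -1.32  1.15  2.28] err 0.0029 0.93 vmax 0.32

[0.  0.6 0.9] [-2.39  0.19  0.93  0.93 -0.01  1.32 -0.45] err 0.0 0.0 vmax 1.13
[0.2  0.6  0.85] [-1.99  0.2   0.94  1.05 -0.33  1.19 -0.06] err 0.0 0.0 vmax 0.4
[0.4  0.5  0.75] [-1.6   0.19  0.94  1.3  -0.65  1.09  0.47] err 0.0 0.0 vmax 0.32
[0.6 0.3 0.6] [-0.98  0.37  0.89  1.48 -1.08  1.24  1.19] err 0.0 0.0 vmax 0.34
[0.5 0.1 0.5] [-0.85  0.17  0.95  1.93 -1.01  1.2   1.61] err 0.0 0.0 vmax 0.25
[0.503 0.033 0.273] [-0.43  0.56  0.73  2.15 -1.32  1.21  2.29] err 0.0063 2.01 vmax 0.46
```

```bash
cat > s3.py <<'E'
from sim import *
import io,contextlib
q,p,R=load()[-2];A=np.array
goal,_=tcp(OC,HC,-.064,-.001,0,.06);g2,_=tcp(OC,HC,-.064,-.001,0,0)
for w1 in ([.05,.65,.75],[.1,.6,.95]):
  for w2 in ([.15,.75,.55],[.15,.85,.5],[.15,.8,.35],[.3,.75,.35]):
    for w3 in ([.45,.65,.5],[.6,.55,.4],[.7,.5,.5]):
      for w4 in ([.7,.2,.5],[.75,.1,.4],[.55,.2,.5]):
        with contextlib.redirect_stdout(io.StringIO()) as f: qq=run(q,[A(w) for w in (w1,w2,w3,w4)]+[A([.5,.03,.4]),goal,g2],R,.04)
        e=[float(l.split("err ")[1].split()[0]) for l in f.getvalue().splitlines()]
        v=[float(l.split("vmax ")[1]) for l in f.getvalue().splitlines()]
        print(w1,w2,w3,w4,qq.round(2),max(e),max(v),"margin",np.minimum(qq-lo,hi-qq).min().round(2))
E
python3 s3.py | sort -t'n' -k99 | awk '{print $NF, $0}' | sort -rn | head -12 | cut -c1-200
```

```text
0.29 [0.05, 0.65, 0.75] [0.15, 0.8, 0.35] [0.6, 0.55, 0.4] [0.75, 0.1, 0.4] [ 0.43  0.62 -0.57  2.09 -1.03  0.52  1.99] 0.0 1.74 margin 0.29
0.25 [0.1, 0.6, 0.95] [0.15, 0.8, 0.35] [0.6, 0.55, 0.4] [0.75, 0.1, 0.4] [ 0.4   0.61 -0.53  2.1  -1.07  0.54  2.02] 0.0 0.76 margin 0.25
0.22 [0.05, 0.65, 0.75] [0.15, 0.8, 0.35] [0.6, 0.55, 0.4] [0.7, 0.2, 0.5] [ 0.37  0.6  -0.48  2.1  -1.1   0.56  2.05] 0.0 1.74 margin 0.22
0.19 [0.1, 0.6, 0.95] [0.15, 0.8, 0.35] [0.6, 0.55, 0.4] [0.7, 0.2, 0.5] [ 0.34  0.59 -0.43  2.1  -1.13  0.58  2.07] 0.0 0.76 margin 0.19
0.19 [0.05, 0.65, 0.75] [0.15, 0.8, 0.35] [0.6, 0.55, 0.4] [0.55, 0.2, 0.5] [ 0.33  0.59 -0.43  2.1  -1.13  0.59  2.08] 0.0 1.74 margin 0.19
0.16 [0.1, 0.6, 0.95] [0.15, 0.8, 0.35] [0.6, 0.55, 0.4] [0.55, 0.2, 0.5] [ 0.3   0.58 -0.38  2.1  -1.16  0.61  2.1 ] 0.0 0.76 margin 0.16
0.14 [0.05, 0.65, 0.75] [0.15, 0.8, 0.35] [0.7, 0.5, 0.5] [0.75, 0.1, 0.4] [ 0.27  0.57 -0.35  2.11 -1.18  0.63  2.12] 0.0 1.74 margin 0.14
0.12 [0.1, 0.6, 0.95] [0.15, 0.8, 0.35] [0.7, 0.5, 0.5] [0.75, 0.1, 0.4] [ 0.24  0.57 -0.3   2.11 -1.2   0.65  2.13] 0.0 0.76 margin 0.12
0.1 [0.05, 0.65, 0.75] [0.15, 0.8, 0.35] [0.7, 0.5, 0.5] [0.7, 0.2, 0.5] [ 0.22  0.56 -0.28  2.11 -1.22  0.66  2.14] 0.0 1.74 margin 0.1
0.08 [0.1, 0.6, 0.95] [0.15, 0.8, 0.35] [0.7, 0.5, 0.5] [0.7, 0.2, 0.5] [ 0.19  0.56 -0.24  2.11 -1.24  0.68  2.16] 0.0 0.76 margin 0.08
0.07 [0.05, 0.65, 0.75] [0.15, 0.8, 0.35] [0.7, 0.5, 0.5] [0.55, 0.2, 0.5] [ 0.17  0.56 -0.2   2.12 -1.25  0.69  2.17] 0.0 1.74 margin 0.07
0.06 [0.05, 0.65, 0.75] [0.3, 0.75, 0.35] [0.6, 0.55, 0.4] [0.75, 0.1, 0.4] [ 0.15  0.56 -0.19  2.12 -1.26  0.7   2.18] 0.0 1.74 margin 0.06
```

```bash
python3 - <<'E'
from h import *
d=np.load("c0.npz");t={k[2:]:d[k] for k in d if k[0]=='t'};s={k[2:]:d[k] for k in d if k[0]=='s'}
P=pts(t)
for u,v in [(3,170),(10,160),(18,175),(35,170),(50,150),(25,230)]:print(u,v,P[v,u].round(3))
P=pts(s)
for u,v in [(190,90),(150,60),(225,60),(185,150),(195,165)]:print(u,v,P[v,u].round(3))
E
cat > mv.py <<'E'
import sys
from h import *
s=monitor.get_state();R=Rot.from_euler('xyz',s["ee_rot"]).as_matrix();p=s["tool_pos"]
w=np.array(eval(sys.argv[1]));d=R.T@(w-p);print("from",p.round(4),"tool shift",d.round(4),"rows@.035",np.ceil(np.abs(d).max()/.035))
E
python3 mv.py "[.1,.6,.95]"
```

```text
3 170 [ 0.729  1.163 -0.567]
10 160 [ 0.78   1.167 -0.615]
18 175 [ 0.74   1.176 -0.696]
35 170 [ 0.586  0.75  -0.001]
50 150 [ 0.639  0.715 -0.001]
25 230 [ 0.526  1.161 -0.757]
190 90 [0.797 1.392 0.064]
150 60 [0.693 1.553 0.18 ]
225 60 [0.829 1.101 0.238]
185 150 [ 0.809  1.559 -0.269]
195 165 [ 0.706  1.211 -0.204]
from [-0.0568  0.422   1.0728] tool shift [-0.0915  0.0865  0.2355] rows@.035 7.0
```

Obstacles are well clear of the path, so I'll move along it.

Request:
{"api": "play_rows", "payload": {"commands": [[0.085,[-0.013,0.012,0.034],0],[0.085,[-0.013,0.012,0.034],0],[0.085,[-0.013,0.012,0.034],0],[0.085,[-0.013,0.012,0.034],0],[0.085,[-0.013,0.012,0.034],0],[0.085,[-0.013,0.012,0.034],0],[0.085,[-0.013,0.012,0.034],0]]}}

```text
clock: 4.5
tool_pos: [0.0874, 0.6039, 0.9433]
ee_rot: [2.379, -0.178, 2.747]
contact_force: [-1.0, 0.8, 1.0]
grip_width: 0.0848
```

```bash
python3 st.py;python3 mv.py "[.15,.8,.35]"
```

```text
t 4.5 q [-1.986  0.273  0.809  0.687 -0.255  1.469 -0.252] p [0.0874 0.6039 0.9433] rpy [ 2.379 -0.178  2.747] w 0.0848 F [-1.   0.8  1. ]
z [ 0.147  0.687 -0.712] tilt 44.6 az 77.9
from [0.0874 0.6039 0.9433] tool shift [-0.088  -0.2571  0.5662] rows@.035 17.0
```

Request:
{"api": "play_rows", "payload": {"commands": [[0.085,[-0.005,-0.015,0.033],0],[0.085,[-0.005,-0.015,0.033],0],[0.085,[-0.005,-0.015,0.033],0],[0.085,[-0.005,-0.015,0.033],0],[0.085,[-0.005,-0.015,0.033],0],[0.085,[-0.005,-0.015,0.033],0],[0.085,[-0.005,-0.015,0.033],0],[0.085,[-0.005,-0.015,0.033],0],[0.085,[-0.005,-0.015,0.033],0],[0.085,[-0.005,-0.015,0.033],0],[0.085,[-0.005,-0.015,0.033],0],[0.085,[-0.005,-0.015,0.033],0]]}}

```text
clock: 5.5
tool_pos: [0.129, 0.7408, 0.5273]
ee_rot: [2.38, -0.177, 2.746]
contact_force: [-1.1, 1.0, 0.0]
grip_width: 0.0849
```

Request:
{"api": "play_rows", "payload": {"commands": [[0.085,[-0.005,-0.015,0.033],0],[0.085,[-0.005,-0.015,0.033],0],[0.085,[-0.005,-0.015,0.033],0],[0.085,[-0.005,-0.015,0.033],0],[0.085,[-0.005,-0.015,0.033],0]]}}

```text
clock: 5.92
tool_pos: [0.1469, 0.798, 0.3543]
ee_rot: [2.38, -0.177, 2.746]
contact_force: [-0.8, 0.5, 0.3]
grip_width: 0.0849
```

```bash
python3 st.py;python3 mv.py "[.6,.55,.4]"
```

```text
t 5.92 q [-1.702  0.627  0.364  1.574 -0.565  0.222  0.12 ] p [0.1469 0.798  0.3543] rpy [ 2.38  -0.177  2.746] w 0.0849 F [-0.8  0.5  0.3]
z [ 0.148  0.686 -0.712] tilt 44.6 az 77.8
from [0.1469 0.798  0.3543] tool shift [-0.4976  0.0543 -0.1355] rows@.035 15.0
```

Request:
{"api": "play_rows", "payload": {"commands": [[0.085,[-0.033,0.004,-0.009],0],[0.085,[-0.033,0.004,-0.009],0],[0.085,[-0.033,0.004,-0.009],0],[0.085,[-0.033,0.004,-0.009],0],[0.085,[-0.033,0.004,-0.009],0],[0.085,[-0.033,0.004,-0.009],0],[0.085,[-0.033,0.004,-0.009],0],[0.085,[-0.033,0.004,-0.009],0],[0.085,[-0.033,0.004,-0.009],0],[0.085,[-0.033,0.004,-0.009],0],[0.085,[-0.033,0.004,-0.009],0],[0.085,[-0.033,0.004,-0.009],0]]}}

```text
clock: 6.92
tool_pos: [0.5111, 0.6019, 0.3962]
ee_rot: [2.379, -0.176, 2.746]
contact_force: [0.4, 1.3, -0.3]
grip_width: 0.085
```

Request:
{"api": "play_rows", "payload": {"commands": [[0.085,[-0.033,0.003,-0.009],0],[0.085,[-0.033,0.003,-0.009],0],[0.085,[-0.033,0.003,-0.009],0]]}}

```text
clock: 7.17
tool_pos: [0.6005, 0.5514, 0.4041]
ee_rot: [2.38, -0.176, 2.746]
contact_force: [0.3, 0.4, 0.0]
grip_width: 0.0848
```

```bash
python3 st.py;python3 mv.py "[.75,.1,.4]"
```

```text
t 7.17 q [-0.597  0.626 -0.188  1.393 -0.633  0.57   0.833] p [0.6005 0.5514 0.4041] rpy [ 2.38  -0.176  2.746] w 0.0848 F [0.3 0.4 0. ]
z [ 0.15   0.686 -0.712] tilt 44.6 az 77.7
from [0.6005 0.5514 0.4041] tool shift [-0.308  -0.2248 -0.2842] rows@.035 9.0
```

Request:
{"api": "play_rows", "payload": {"commands": [[0.085,[-0.031,-0.022,-0.028],0],[0.085,[-0.031,-0.022,-0.028],0],[0.085,[-0.031,-0.022,-0.028],0],[0.085,[-0.031,-0.022,-0.028],0],[0.085,[-0.031,-0.022,-0.028],0],[0.085,[-0.031,-0.022,-0.028],0],[0.085,[-0.031,-0.022,-0.028],0],[0.085,[-0.031,-0.022,-0.028],0],[0.085,[-0.031,-0.022,-0.028],0],[0.085,[-0.031,-0.022,-0.028],0]]}}

```text
clock: 8.0
tool_pos: [0.7353, 0.1564, 0.4004]
ee_rot: [2.38, -0.175, 2.745]
contact_force: [1.5, -0.5, 0.2]
grip_width: 0.0851
```

```bash
python3 st.py;python3 mv.py "[.5,.03,.4]"
```

```text
t 8.0 q [ 0.052  0.634 -0.274  1.398 -0.707  0.946  1.331] p [0.7353 0.1564 0.4004] rpy [ 2.38  -0.175  2.745] w 0.0851 F [ 1.5 -0.5  0.2]
z [ 0.15   0.685 -0.713] tilt 44.5 az 77.6
from [0.7353 0.1564 0.4004] tool shift [ 0.1657 -0.1706 -0.1217] rows@.035 5.0
```

Request:
{"api": "play_rows", "payload": {"commands": [[0.07,[0.02,-0.01,0],0],[0.06,[0.02,-0.01,0],0],[0.06,[0,0,0],0]]}}

```text
clock: 8.25
tool_pos: [0.6879, 0.161, 0.3925]
ee_rot: [2.382, -0.178, 2.747]
contact_force: [0.3, 1.0, 0.5]
grip_width: 0.06
```

```bash
python3 st.py;python3 mv.py "[.5,.0,.38]"
```

```text
t 8.25 q [ 0.072  0.571 -0.307  1.538 -0.741  0.881  1.376] p [0.6879 0.161  0.3925] rpy [ 2.382 -0.178  2.747] w 0.06 F [0.3 1.  0.5]
z [ 0.146  0.685 -0.714] tilt 44.5 az 78.0
from [0.6879 0.161  0.3925] tool shift [ 0.1075 -0.1823 -0.1289] rows@.035 6.0
```

Request:
{"api": "play_rows", "payload": {"commands": [[0.06,[0.018,-0.03,-0.021],0],[0.06,[0.018,-0.03,-0.021],0],[0.06,[0.018,-0.03,-0.021],0],[0.06,[0.018,-0.03,-0.021],0],[0.06,[0.018,-0.03,-0.021],0],[0.06,[0.018,-0.03,-0.021],0],[0.06,[0,0,0],0]]}}

```text
clock: 8.83
tool_pos: [0.4994, -0.0008, 0.379]
ee_rot: [2.385, -0.177, 2.739]
contact_force: [0.8, -0.9, -0.8]
grip_width: 0.0598
```

```bash
python3 st.py; cat > tgt.py <<'E'
# usage: tgt.py rest|tray xg zg roll back(m) [dx] : required tool shift and roll
import sys
from h import *
import plan
s=monitor.get_state();R=Rot.from_euler('xyz',s["ee_rot"]).as_matrix();p=s["tool_pos"]
O,H=(plan.OC,plan.HC) if sys.argv[1]=='rest' else (plan.SEAT,plan.HT)
xg,zg,roll,back=map(float,sys.argv[2:6]);roll*=np.pi/2
z=R[:,2];n=H[:,2];y=n-z*(n@z);y/=np.linalg.norm(y)
Rd=np.c_[np.cross(y,z),y,z]@Rot.from_euler('z',roll).as_matrix()
dr=Rot.from_matrix(R.T@Rd).as_rotvec()
g=O+H@np.r_[xg,0,zg];w=g-z*(.155+back)
print("n.z",(n@z).round(4),"in-plane deg",np.degrees(np.arcsin(z@H[:,1])).round(2),"goal",w.round(4))
print("shift now-frame",(R.T@(w-p)).round(4),"roll",dr.round(4),"shift in rolled frame",(Rd.T@(w-p)).round(4))
E
python3 tgt.py rest -.064 -.001 0 .05
```

```text
t 8.83 q [ 0.439  0.333 -0.345  1.976 -0.844  0.958  1.757] p [ 0.4994 -0.0008  0.379 ] rpy [ 2.385 -0.177  2.739] w 0.0598 F [ 0.8 -0.9 -0.8]
z [ 0.151  0.682 -0.715] tilt 44.3 az 77.5
n.z -0.0121 in-plane deg -0.96 goal [0.5088 0.0407 0.2674]
shift now-frame [-0.0122 -0.0459  0.1095] roll [ 0.     -0.     -0.2723] shift in rolled frame [ 0.0006 -0.0475  0.1095]
```

Request:
{"api": "play_rows", "payload": {"commands": [[0.06,[0,0,0],-0.09],[0.06,[0,0,0],-0.09],[0.06,[0,0,0],-0.09],[0.06,[0,-0.015,0.027],0],[0.06,[0,-0.016,0.027],0],[0.06,[0,-0.016,0.027],0],[0.06,[0,0,0.027],0],[0.06,[0,0,0],0],[0.06,[0,0,0],0]]}}

```text
clock: 9.58
tool_pos: [0.5133, 0.0463, 0.2694]
ee_rot: [2.364, 0.011, 2.942]
contact_force: [-0.2, 0.4, 0.9]
grip_width: 0.0599
```

```bash
python3 st.py; python3 tgt.py rest -.064 -.001 0 .05; python3 - <<'E'
from h import *
t=cams.camera("top");s=cams.camera("side");w=cams.camera("wrist")
crop("t3.png",t,210,120,330,220,6);crop("s3.png",s,220,130,360,245,5);crop("w3.png",w,0,0,560,420,1)
E
```

```text
t 9.58 q [ 0.415  0.528 -0.462  2.058 -0.949  0.678  2.184] p [0.5133 0.0463 0.2694] rpy [2.364 0.011 2.942] w 0.0599 F [-0.2  0.4  0.9]
z [ 0.146  0.686 -0.713] tilt 44.6 az 78.0
n.z -0.0078 in-plane deg -0.66 goal [0.5097 0.0398 0.2668]
shift now-frame [ 0.0022 -0.0068 -0.0031] roll [-0.      0.      0.0035] shift in rolled frame [ 0.0022 -0.0068 -0.0031]
```

View pics/s3.png

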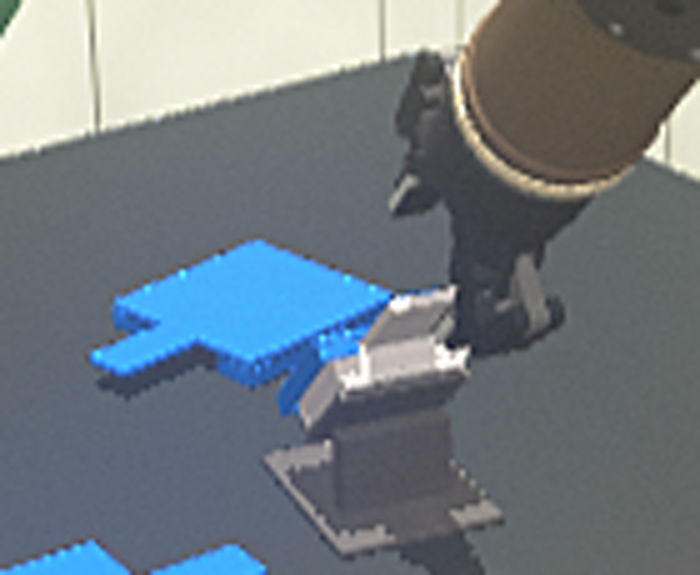

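View pics/w3.png

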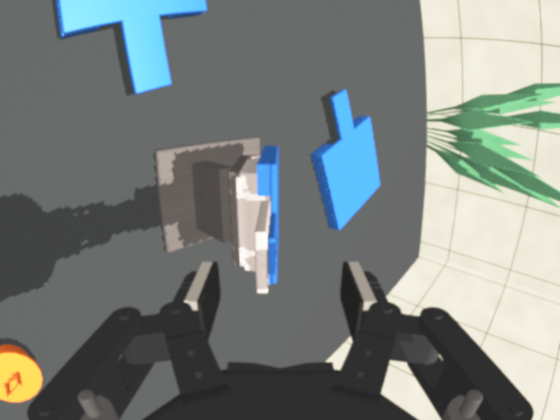

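View pics/t3.png

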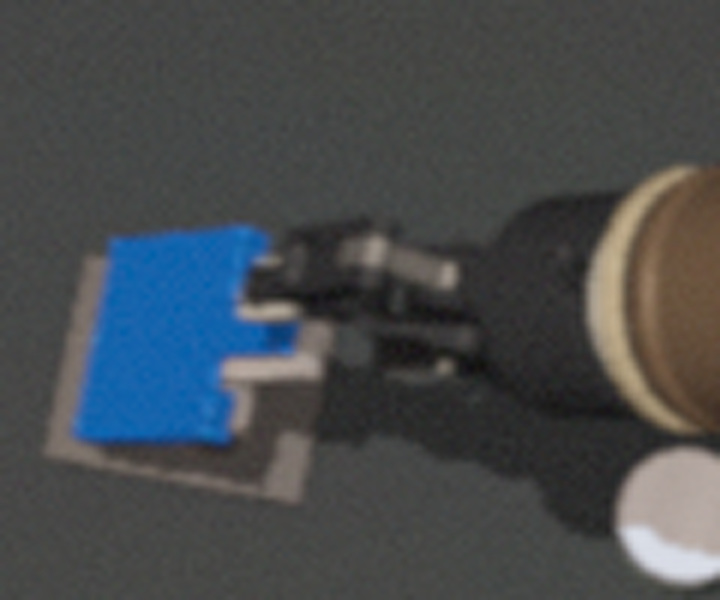

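Request:
{"api": "play_rows", "payload": {"commands": [[0.06,[0.002,-0.007,0],0],[0.06,[0,0,0.016],0],[0.06,[0,0,0.016],0],[0.06,[0,0,0.015],0],[0.06,[0,0,0],0],[0.06,[0,0,0],0]]}}

```text
clock: 10.23
tool_pos: [0.517, 0.0729, 0.2314]
ee_rot: [2.365, 0.012, 2.941]
contact_force: [0.0, 0.4, 0.5]
grip_width: 0.06
```

```bash
python3 st.py; python3 tgt.py rest -.064 -.001 0 0; python3 - <<'E'
from h import *
t=cams.camera("top");s=cams.camera("side");w=cams.camera("wrist")
a=[cv2.resize(c["image"][y0:y1,x0:x1],(390,300),interpolation=cv2.INTER_CUBIC) for c,(x0,y0,x1,y1) in [(s,(250,150,350,227)),(w,(150,120,410,320)),(t,(215,135,295,197))]]
cv2.imwrite("pics/g4.png",cv2.cvtColor(np.vstack([np.hstack(a[:2]),np.hstack([a[2],a[2]*0])]),cv2.COLOR_RGB2BGR))
E
```

```text
t 10.23 q [ 0.388  0.606 -0.507  2.078 -1.017  0.564  2.254] p [0.517  0.0729 0.2314] rpy [2.365 0.012 2.941] w 0.06 F [0.  0.4 0.5]
z [ 0.148  0.685 -0.713] tilt 44.5 az 77.8
n.z -0.0086 in-plane deg -0.74 goal [0.5169 0.0743 0.2313]
shift now-frame [0.0004 0.0008 0.001 ] roll [-0.     -0.      0.0035] shift in rolled frame [0.0004 0.0008 0.001 ]
```

View pics/g4.png

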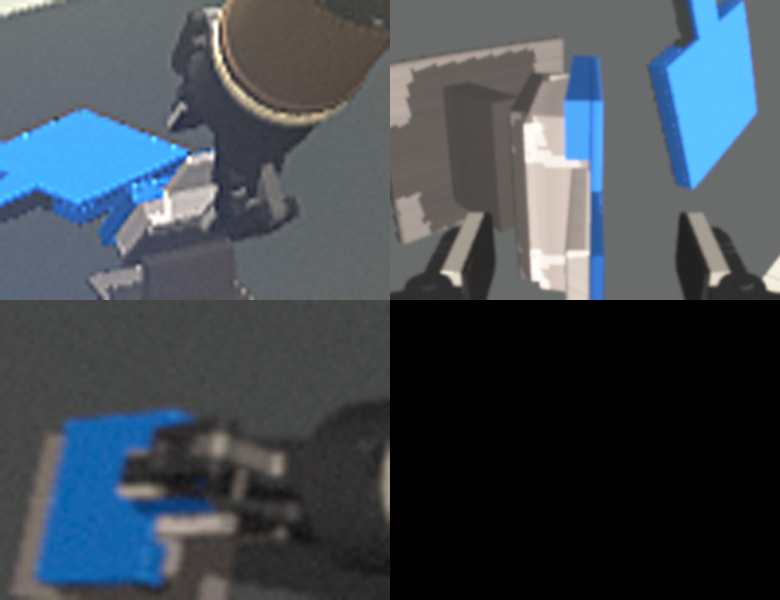

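Wrist view: the handle and tongue (crop x≈585) are centred between the pads (480 and 690). Closing.

Request:
{"api": "play_rows", "payload": {"commands": [[0.04,[0,0.001,0],0],[0.025,[0,0,0],0],[0.015,[0,0,0],0],[0.005,[0,0,0],0],[0.0,[0,0,0],0],[0.0,[0,0,0],0],[0.0,[0,0,0],0],[0.0,[0,0,0],0]], "newtons": 80}}

```text
clock: 11.05
tool_pos: [0.5173, 0.0739, 0.2322]
ee_rot: [2.365, 0.012, 2.941]
contact_force: [-1.1, -4.5, 5.5]
grip_width: 0.009
```

```bash
python3 st.py; python3 tgt.py rest -.064 -.001 0 0;  python3 - <<'E'
from h import *
t=cams.camera("top");s=cams.camera("side");w=cams.camera("wrist")
a=[cv2.resize(c["image"][y0:y1,x0:x1],(390,300),interpolation=cv2.INTER_CUBIC) for c,(x0,y0,x1,y1) in [(s,(250,150,350,227)),(w,(150,120,410,320)),(t,(215,135,295,197))]]
cv2.imwrite("pics/g5.png",cv2.cvtColor(np.vstack([np.hstack(a[:2]),np.hstack([a[2],a[2]*0])]),cv2.COLOR_RGB2BGR))
E
```

```text
t 11.05 q [ 0.386  0.605 -0.507  2.077 -1.018  0.564  2.252] p [0.5173 0.0739 0.2322] rpy [2.365 0.012 2.941] w 0.009 F [-1.1 -4.5  5.5]
z [ 0.148  0.685 -0.713] tilt 44.5 az 77.8
n.z -0.0085 in-plane deg -0.77 goal [0.5168 0.0743 0.2313]
shift now-frame [ 0.0006 -0.0005  0.0008] roll [ 0.     -0.      0.0036] shift in rolled frame [ 0.0006 -0.0005  0.0008]
```

View pics/g5.png

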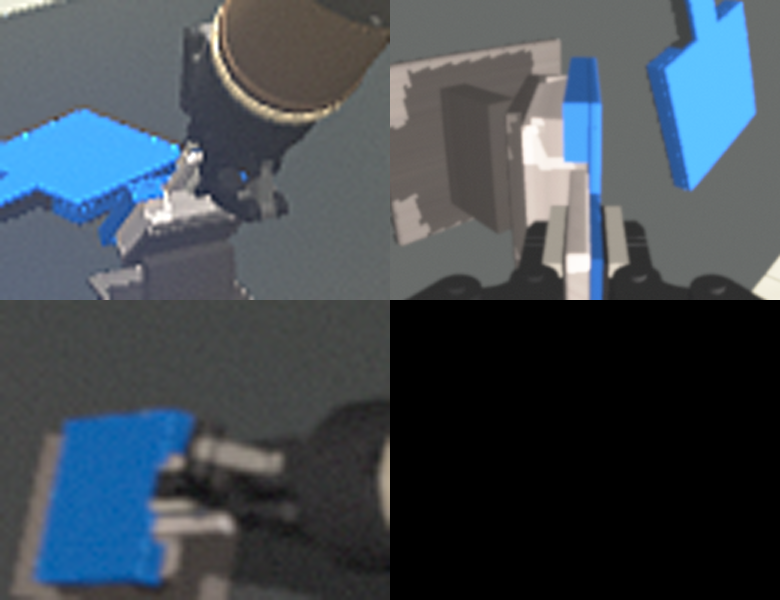

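```bash
cat > s4.py <<'E'
from sim import *
q,p,R=load()[-2];A=np.array
g,_=tcp(SEAT,HT,-.064,.005,0,0);print(g)
Rr=R
q=run(q,[A([.52,.12,.27]),A([.5,0,.38]),A([.48,-.3,.38])],R)
for k in range(26): q=step(q,fk(q)[0],R@Rot.from_euler('z',(k+1)*np.pi/26).as_matrix())
print(q.round(2))
Rp=R@Rot.from_euler('z',np.pi).as_matrix()
q=run(q,[g+A([0,.1,.1]),g],Rp)
E
python3 s4.py
```

```text
[ 0.47034296 -0.32708287  0.22150171]
[0.52 0.12 0.27] [ 0.3   0.53 -0.51  2.06 -1.02  0.57  2.13] err 0.0 0.0 vmax 0.25
[0.5  0.   0.38] [ 0.47  0.34 -0.38  1.97 -0.83  0.95  2.02] err 0.0 0.0 vmax 0.25
[ 0.48 -0.3   0.38] [ 0.81  0.52 -0.19  1.66 -0.62  1.38  2.25] err 0.0 0.0 vmax 0.21
[ 0.38  0.53  0.45  1.7  -0.83  1.55 -0.66]
[ 0.47  -0.227  0.322] [ 0.3   0.52  0.41  1.89 -0.89  1.37 -0.6 ] err 0.0 0.0 vmax 0.2
[ 0.47  -0.327  0.222] [ 0.46  0.75  0.41  1.77 -0.9   1.38 -0.42] err 0.0 0.0 vmax 0.25
```

Request:
{"api": "play_rows", "payload": {"commands": [[0.0,[0,0.01,0],0],[0.0,[0,0.015,0],0],[0.0,[0,0.02,0],0],[0.0,[0,0.02,0],0],[0.0,[0,0.02,-0.02],0],[0.0,[0,0.02,-0.03],0],[0.0,[0,0,-0.03],0]]}}

```text
clock: 11.78
tool_pos: [0.5189, 0.0966, 0.3658]
ee_rot: [2.363, 0.013, 2.948]
contact_force: [1.4, 0.1, -2.4]
grip_width: 0.0089
```

```bash
python3 st.py; python3 - <<'E'
from h import *
t=cams.camera("top");s=cams.camera("side");w=cams.camera("wrist")
a=[cv2.resize(c["image"][y0:y1,x0:x1],(390,300),interpolation=cv2.INTER_CUBIC) for c,(x0,y0,x1,y1) in [(s,(240,80,370,180)),(w,(150,120,410,320)),(t,(215,115,335,207))]]
cv2.imwrite("pics/g6.png",cv2.cvtColor(np.vstack([np.hstack(a[:2]),np.hstack([a[2],a[2]*0])]),cv2.COLOR_RGB2BGR))
E
```

```text
t 11.78 q [ 0.302  0.369 -0.43   1.978 -0.893  0.792  1.937] p [0.5189 0.0966 0.3658] rpy [2.363 0.013 2.948] w 0.0089 F [ 1.4  0.1 -2.4]
z [ 0.144  0.687 -0.712] tilt 44.6 az 78.2
```

View pics/g6.png

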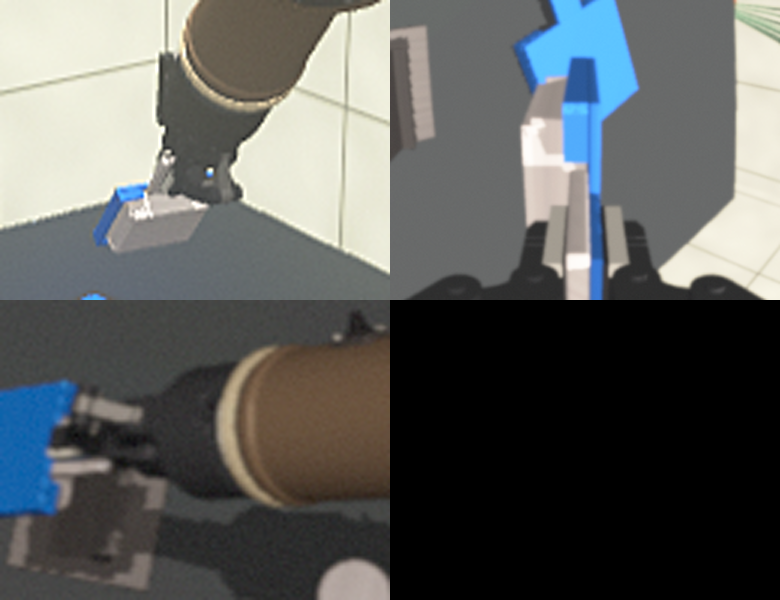

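Request:
{"api": "play_rows", "payload": {"commands": [[0.0,[0,0,-0.01],0.05],[0.0,[0,0,-0.01],0.1],[0.0,[0,0,-0.01],0.1],[0.0,[0,0,0],0.1],[0.0,[0,0,0],0.1],[0.0,[0,0,0],0.1],[0.0,[0,0,0],0.1],[0.0,[0,0,0],0.1],[0.0,[0,0,0],0.1],[0.0,[0,0,0],0.1],[0.0,[0,0,0],0.1],[0.0,[0,0,0],0.1]]}}

```text
clock: 12.93
tool_pos: [0.5145, 0.0732, 0.3823]
ee_rot: [2.754, -0.691, 1.932]
contact_force: [0.1, -0.7, -3.1]
grip_width: 0.0089
```

Request:
{"api": "play_rows", "payload": {"commands": [[0.0,[0,0,0],0.1],[0.0,[0,0,0],0.1],[0.0,[0,0,0],0.1],[0.0,[0,0,0],0.1],[0.0,[0,0,0],0.1],[0.0,[0,0,0],0.1],[0.0,[0,0,0],0.1],[0.0,[0,0,0],0.1],[0.0,[0,0,0],0.1],[0.0,[0,0,0],0.1],[0.0,[0,0,0],0.1],[0.0,[0,0,0],0.1]]}}

```text
clock: 13.93
tool_pos: [0.5145, 0.0732, 0.3822]
ee_rot: [-2.542, -0.526, 0.425]
contact_force: [-0.7, 0.1, -3.3]
grip_width: 0.0091
```

```bash
python3 st.py; python3 tgt.py tray -.064 .005 2 .08;python3 - <<'E'
from h import *
t=cams.camera("top");s=cams.camera("side");w=cams.camera("wrist")
a=[cv2.resize(c["image"][y0:y1,x0:x1],(390,300),interpolation=cv2.INTER_CUBIC) for c,(x0,y0,x1,y1) in [(s,(240,80,370,180)),(w,(150,120,410,320)),(t,(215,115,335,207))]]
cv2.imwrite("pics/g7.png",cv2.cvtColor(np.vstack([np.hstack(a[:2]),np.hstack([a[2],a[2]*0])]),cv2.COLOR_RGB2BGR))
E
```

```text
t 13.93 q [ 0.051  0.308 -0.05   1.988 -0.985  0.944 -0.326] p [0.5145 0.0732 0.3822] rpy [-2.542 -0.526  0.425] w 0.0091 F [-0.7  0.1 -3.3]
z [ 0.145  0.685 -0.714] tilt 44.5 az 78.1
n.z -0.0104 in-plane deg -2.4 goal [ 0.4625 -0.3815  0.2798]
shift now-frame [-0.2545  0.3076 -0.246 ] roll [0.     0.     0.7571] shift in rolled frame [ 0.0263  0.3984 -0.246 ]
```

View pics/g7.png

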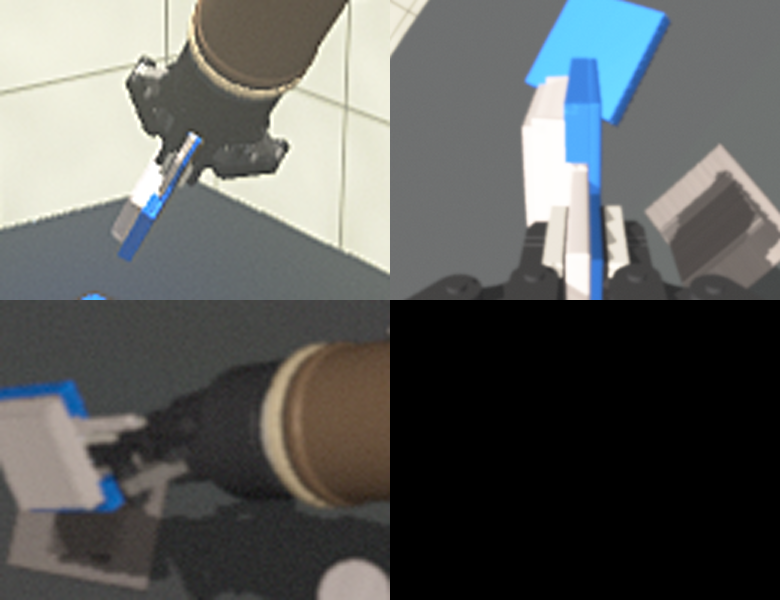

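Request:
{"api": "play_rows", "payload": {"commands": [[0.0,[0,0,0],0.1],[0.0,[0,0,0],0.1],[0.0,[0,0,0],0.1],[0.0,[0,0,0],0.1],[0.0,[0,0,0],0.1],[0.0,[0,0,0],0.1],[0.0,[0,0,0],0.1],[0.0,[0,0,0],0.057],[0.0,[0,0,0],0]]}}

```text
clock: 14.83
tool_pos: [0.5148, 0.0727, 0.3832]
ee_rot: [-2.366, -0.035, -0.175]
contact_force: [0.8, 0.6, -2.9]
grip_width: 0.0088
```

```bash
python3 st.py; python3 tgt.py tray -.064 .085 2 0
```

```text
t 14.83 q [-0.028  0.303  0.05   1.994 -1.011  0.969 -1.054] p [0.5148 0.0727 0.3832] rpy [-2.366 -0.035 -0.175] w 0.0088 F [ 0.8  0.6 -2.9]
z [ 0.146  0.685 -0.713] tilt 44.5 az 77.9
n.z -0.01 in-plane deg -2.5 goal [ 0.4822 -0.2707  0.2792]
shift now-frame [ 0.0239  0.319  -0.1659] roll [ 0.     -0.      0.0064] shift in rolled frame [ 0.0259  0.3188 -0.1659]
```

Request:
{"api": "play_rows", "payload": {"commands": [[0.0,[0.002,0.02,-0.011],0],[0.0,[0.003,0.03,-0.016],0],[0.0,[0.003,0.03,-0.016],0],[0.0,[0.003,0.03,-0.016],0],[0.0,[0.003,0.03,-0.016],0],[0.0,[0.003,0.03,-0.016],0],[0.0,[0.003,0.03,-0.016],0],[0.0,[0.003,0.03,-0.016],0],[0.0,[0.003,0.03,-0.016],0],[0.0,[0,0.03,-0.016],0],[0.0,[0,0.02,-0.011],0],[0.0,[0,0,0],0]]}}

```text
clock: 15.83
tool_pos: [0.4836, -0.2706, 0.284]
ee_rot: [-2.37, -0.037, -0.179]
contact_force: [0.6, -1.2, -3.0]
grip_width: 0.0089
```

```bash
python3 st.py; python3 tgt.py tray -.067 .03 2 0;python3 - <<'E'
from h import *
t=cams.camera("top");s=cams.camera("side");w=cams.camera("wrist")
a=[cv2.resize(c["image"][y0:y1,x0:x1],(390,300),interpolation=cv2.INTER_CUBIC) for c,(x0,y0,x1,y1) in [(s,(320,200,450,300)),(w,(110,60,450,320)),(t,(350,135,470,227))]]
cv2.imwrite("pics/g8.png",cv2.cvtColor(np.vstack([np.hstack(a[:2]),np.hstack([a[2],a[2]*0])]),cv2.COLOR_RGB2BGR))
E
```

```text
t 15.83 q [ 0.472  0.602  0.239  1.81  -0.837  1.314 -0.571] p [ 0.4836 -0.2706  0.284 ] rpy [-2.37  -0.037 -0.179] w 0.0089 F [ 0.6 -1.2 -3. ]
z [ 0.15   0.682 -0.716] tilt 44.3 az 77.5
n.z -0.014 in-plane deg -2.76 goal [ 0.4755 -0.3107  0.2429]
shift now-frame [-0.0023  0.058   0.0009] roll [ 0.     -0.      0.0048] shift in rolled frame [-0.002   0.058   0.0009]
```

View pics/g8.png

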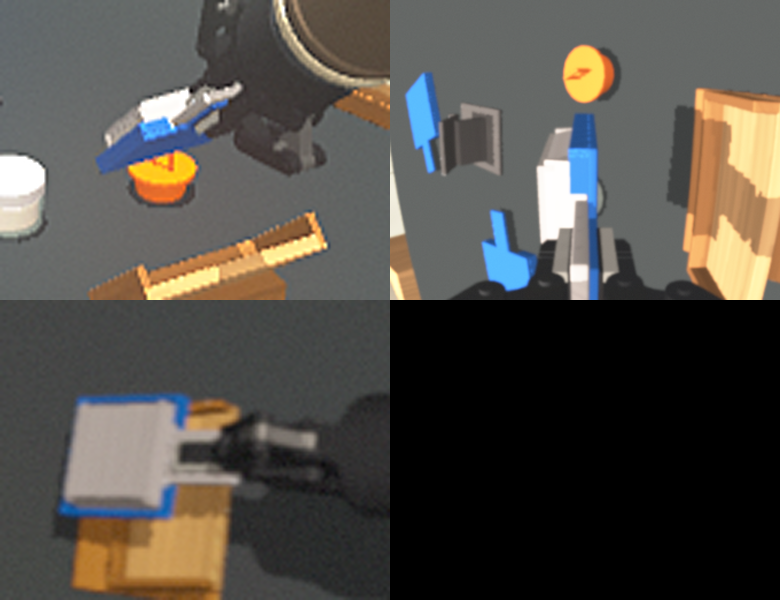

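Request:
{"api": "play_rows", "payload": {"commands": [[0.0,[0,0.02,0],0.0],[0.0,[0,0.02,0],0.005],[0.0,[-0.002,0.017,0.001],0],[0.0,[0,0,0],0],[0.0,[0,0,0],0]]}}

```text
clock: 16.4
tool_pos: [0.4774, -0.304, 0.2451]
ee_rot: [-2.364, -0.032, -0.179]
contact_force: [1.5, 1.0, -2.7]
grip_width: 0.0091
```

```bash
python3 st.py; python3 tgt.py tray -.067 .005 2 0;cat > g.py <<'E'
from h import *
import plan,sys
t=cams.camera("top");s=cams.camera("side");w=cams.camera("wrist")
a=[cv2.resize(c["image"][y0:y1,x0:x1],(390,300),interpolation=cv2.INTER_CUBIC) for c,(x0,y0,x1,y1) in [(s,(320,220,450,320)),(w,(110,60,450,320)),(t,(350,145,470,237))]]
cv2.imwrite("pics/"+sys.argv[1],cv2.cvtColor(np.vstack([np.hstack(a[:2]),np.hstack([a[2],a[2]*0])]),cv2.COLOR_RGB2BGR))
hsv=cv2.cvtColor(t["image"],cv2.COLOR_RGB2HSV);P=pts(t);Q=(P-plan.SEAT)@plan.HT
m=np.zeros(Q.shape[:2],bool);m[140:240,345:450]=1
b=m&(hsv[...,0]>95)&(hsv[...,0]<125)&(hsv[...,1]>140)&(abs(Q).max(-1)<.12)
gr=m&(hsv[...,1]<50)&(hsv[...,2]>110)&(abs(Q[...,0])<.1)&(abs(Q[...,1])<.08)&(abs(Q[...,2])<.12)
for nm,k in (("blue",b),("steel",gr)):
    if k.sum()>5: print(nm,k.sum(),"x",np.percentile(Q[k][:,0],[1,50,99]).round(3),"y",np.percentile(Q[k][:,1],[1,50,99]).round(3),"z",np.percentile(Q[k][:,2],[5,50,95]).round(3))
E
python3 g.py g9.png
```

```text
t 16.4 q [ 0.524  0.682  0.242  1.781 -0.833  1.313 -0.503] p [ 0.4774 -0.304   0.2451] rpy [-2.364 -0.032 -0.179] w 0.0091 F [ 1.5  1.  -2.7]
z [ 0.147  0.686 -0.712] tilt 44.6 az 77.9
n.z -0.0084 in-plane deg -2.53 goal [ 0.4734 -0.3289  0.2246]
shift now-frame [-0.0002  0.0324 -0.0031] roll [0.     0.     0.0011] shift in rolled frame [-0.0001  0.0324 -0.0031]
blue 125 x [-0.042 -0.008  0.045] y [-0.061  0.031  0.038] z [0.035 0.044 0.047]
steel 1091 x [-0.081 -0.015  0.044] y [-0.044 -0.001  0.032] z [0.041 0.057 0.061]
```

View pics/g9.png

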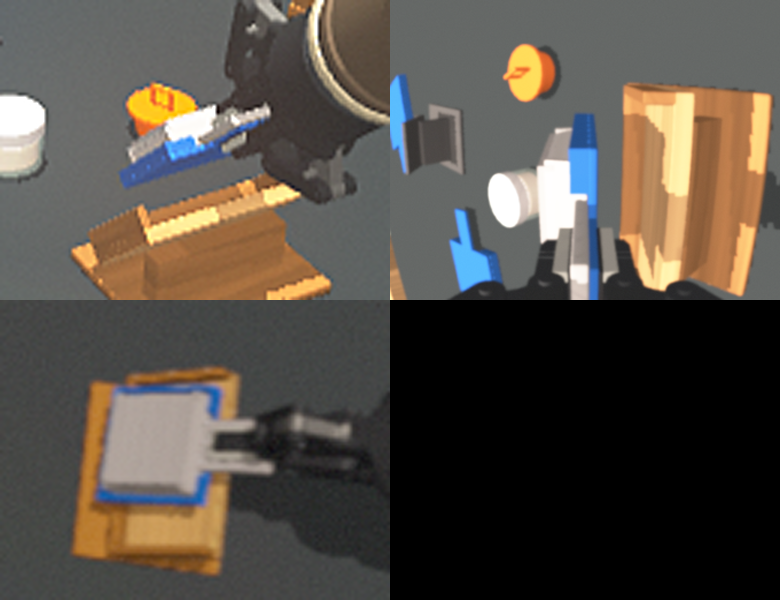

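Request:
{"api": "play_rows", "payload": {"commands": [[0.0,[0,0.01,-0.002],0],[0.0,[0,0.01,-0.002],0],[0.0,[0,0.006,0],0],[0.0,[0,0.002,0],0],[0.0,[0,0.001,0],0],[0.0,[0,0,0],0],[0.0,[0,0,0],0]]}}

```text
clock: 17.13
tool_pos: [0.474, -0.3274, 0.2282]
ee_rot: [-2.365, -0.033, -0.179]
contact_force: [-0.2, 1.3, -3.0]
grip_width: 0.0092
```

```bash
python3 st.py; python3 tgt.py tray -.067 .005 2 0;python3 g.py g10.png
```

```text
t 17.13 q [ 0.555  0.723  0.247  1.751 -0.826  1.322 -0.473] p [ 0.474  -0.3274  0.2282] rpy [-2.365 -0.033 -0.179] w 0.0092 F [-0.2  1.3 -3. ]
z [ 0.148  0.686 -0.713] tilt 44.5 az 77.8
n.z -0.0091 in-plane deg -2.56 goal [ 0.4733 -0.3288  0.2247]
shift now-frame [-0.0005  0.0035  0.0014] roll [0.     0.     0.0013] shift in rolled frame [-0.0005  0.0035  0.0014]
blue 131 x [-0.047 -0.027  0.039] y [-0.07   0.029  0.039] z [-0.083  0.013  0.018]
steel 1087 x [-0.087 -0.02   0.038] y [-0.051 -0.001  0.031] z [0.012 0.028 0.032]
```

View pics/g10.png

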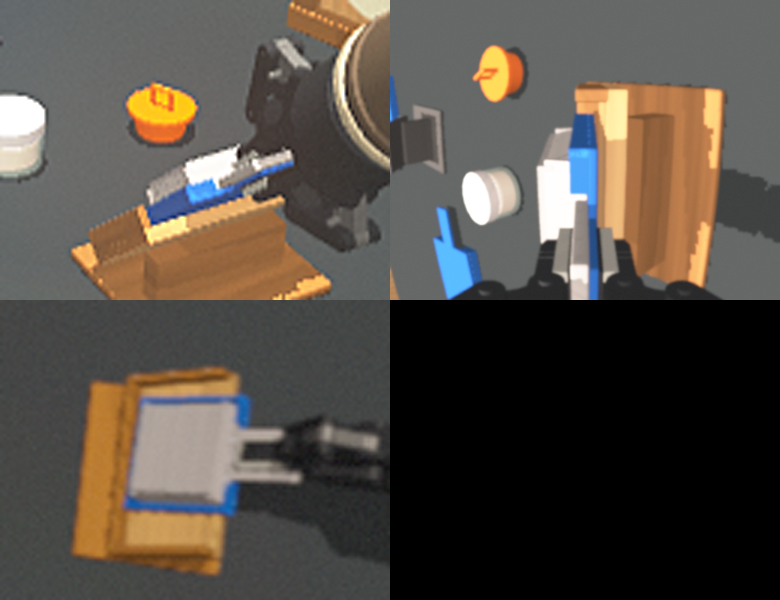

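Request:
{"api": "play_rows", "payload": {"commands": [[0.0,[0,0.0015,0],0],[0.0,[0,0.001,0],0],[0.0,[0,0.001,0],0],[0.0,[0,0,0],0],[0.0,[0,0,0],0]]}}

```text
clock: 17.7
tool_pos: [0.4735, -0.33, 0.2258]
ee_rot: [-2.365, -0.033, -0.179]
contact_force: [0.5, -0.3, -1.9]
grip_width: 0.0091
```

```bash
python3 st.py; python3 tgt.py tray -.067 .005 2 0
```

```text
t 17.7 q [ 0.559  0.728  0.247  1.748 -0.825  1.322 -0.469] p [ 0.4735 -0.33    0.2258] rpy [-2.365 -0.033 -0.179] w 0.0091 F [ 0.5 -0.3 -1.9]
z [ 0.148  0.686 -0.713] tilt 44.5 az 77.8
n.z -0.0092 in-plane deg -2.57 goal [ 0.4733 -0.3288  0.2247]
shift now-frame [-0.0005 -0.0001  0.0015] roll [ 0.     -0.      0.0013] shift in rolled frame [-0.0005 -0.0001  0.0015]
```

Request:
{"api": "play_rows", "payload": {"commands": [[0.0,[0,0.001,0],0],[0.0,[0,0,0],0],[0.0,[0,0,0],0],[0.0,[0,0,0],0]]}}

```text
clock: 18.03
tool_pos: [0.4735, -0.3305, 0.2253]
ee_rot: [-2.364, -0.033, -0.179]
contact_force: [-0.4, 1.8, 2.1]
grip_width: 0.0091
```

```bash
python3 st.py; python3 g.py g11.png
```

```text
t 18.03 q [ 0.56   0.729  0.247  1.747 -0.825  1.323 -0.468] p [ 0.4735 -0.3305  0.2253] rpy [-2.364 -0.033 -0.179] w 0.0091 F [-0.4  1.8  2.1]
z [ 0.148  0.686 -0.712] tilt 44.6 az 77.8
blue 140 x [-0.047 -0.019  0.039] y [-0.071  0.025  0.039] z [-0.085  0.009  0.014]
steel 1077 x [-0.088 -0.02   0.038] y [-0.045 -0.002  0.031] z [0.008 0.024 0.029]
```

View pics/g11.png

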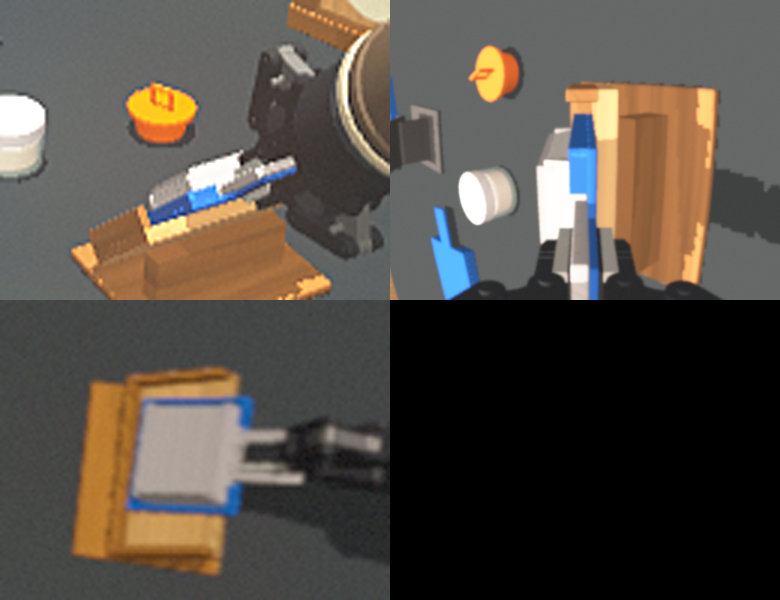

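Request:
{"api": "play_rows", "payload": {"commands": [[0.012,[0,0,0],0],[0.016,[0,0,0],0],[0.025,[0,0,0],0],[0.04,[0,0,0],0],[0.055,[0,0,0],0],[0.055,[0,0,0],0],[0.055,[0,0,0],0],[0.055,[0,0,0],0]]}}

```text
clock: 18.85
tool_pos: [0.4734, -0.3308, 0.225]
ee_rot: [-2.365, -0.033, -0.179]
contact_force: [0.4, -0.4, 0.2]
grip_width: 0.0552
```

```bash
python3 st.py; python3 g.py g12.png
```

```text
t 18.85 q [ 0.56   0.73   0.247  1.747 -0.825  1.322 -0.468] p [ 0.4734 -0.3308  0.225 ] rpy [-2.365 -0.033 -0.179] w 0.0552 F [ 0.4 -0.4  0.2]
z [ 0.148  0.685 -0.713] tilt 44.5 az 77.8
blue 126 x [-0.038 -0.028  0.044] y [-0.058  0.028  0.035] z [-0.079  0.01   0.014]
steel 1073 x [-0.077 -0.009  0.038] y [-0.052 -0.003  0.029] z [0.007 0.025 0.031]
```

View pics/g12.png

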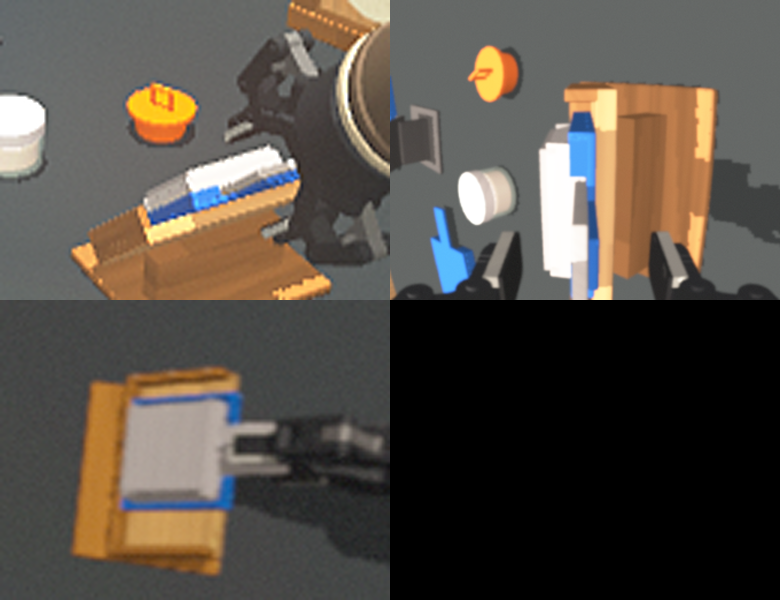

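Request:
{"api": "play_rows", "payload": {"commands": [[0.055,[0,0,-0.02],0],[0.055,[0,0,-0.03],0],[0.07,[0,0,-0.03],0],[0.07,[0,0,-0.02],0],[0.07,[0,0,0],0],[0.07,[0,0,0],0]]}}

```text
clock: 19.5
tool_pos: [0.4584, -0.4001, 0.2967]
ee_rot: [-2.366, -0.034, -0.18]
contact_force: [0.7, -0.2, -1.5]
grip_width: 0.0697
```

```bash
cat > hd.py <<'E'
from h import *
import plan
t=cams.camera("top");hsv=cv2.cvtColor(t["image"],cv2.COLOR_RGB2HSV);P=pts(t);Q=(P-plan.SEAT)@plan.HT
m=np.zeros(Q.shape[:2],bool);m[140:240,345:450]=1
gr=m&(hsv[...,1]<60)&(hsv[...,2]>100)&(abs(Q[...,1])<.08)&(Q[...,2]>0)&(Q[...,2]<.05)
b=m&(hsv[...,0]>95)&(hsv[...,0]<125)&(hsv[...,1]>140)&(abs(Q).max(-1)<.12)&(Q[...,2]>0)
for x0 in np.arange(-.1,.06,.008):
    for nm,k in (("st",gr),("bl",b)):
        k=k&(Q[...,0]>=x0)&(Q[...,0]<x0+.008)
        if k.sum()>3:print(nm,round(x0+.004,3),"y",Q[k][:,1].min().round(4),Q[k][:,1].max().round(4),"mid",((Q[k][:,1].min()+Q[k][:,1].max())/2).round(4),"z",np.median(Q[k][:,2]).round(4),k.sum())
crop("hd.png",t,360,145,440,215,9)
E
python3 hd.py; python3 st.py; python3 tgt.py tray -.062 .010 1 .055
```

```text
st -0.08 y -0.0242 0.0097 mid -0.0073 z 0.0093 44
st -0.072 y -0.0255 0.0108 mid -0.0074 z 0.0099 47
st -0.064 y -0.0235 0.0112 mid -0.0061 z 0.0098 54
st -0.056 y -0.0239 0.0116 mid -0.0061 z 0.01 47
st -0.048 y -0.0245 0.0112 mid -0.0067 z 0.009 52
st -0.04 y -0.0252 0.0106 mid -0.0073 z 0.0095 47
bl -0.04 y -0.045 0.0348 mid -0.0051 z 0.0076 21
st -0.032 y -0.0483 0.0347 mid -0.0068 z 0.0102 70
bl -0.032 y -0.049 0.035 mid -0.007 z 0.0083 39
st -0.024 y -0.0488 0.0291 mid -0.0099 z 0.0185 215
bl -0.024 y -0.0468 0.0353 mid -0.0058 z 0.0119 9
st -0.016 y -0.0472 0.0288 mid -0.0092 z 0.025 94
bl -0.016 y 0.0323 0.0342 mid 0.0333 z 0.0114 4
st -0.008 y -0.0395 0.0353 mid -0.0021 z 0.0252 98
bl -0.008 y 0.0316 0.0341 mid 0.0328 z 0.0102 5
st 0.0 y -0.0379 0.035 mid -0.0015 z 0.0252 90
bl 0.0 y -0.0451 0.0346 mid -0.0053 z 0.0123 9
st 0.008 y -0.05 0.0354 mid -0.0073 z 0.0251 96
bl 0.008 y 0.0311 0.0344 mid 0.0327 z 0.0119 5
st 0.016 y -0.0493 0.0354 mid -0.0069 z 0.0253 99
bl 0.016 y 0.031 0.0342 mid 0.0326 z 0.0124 5
st 0.024 y -0.0529 0.0353 mid -0.0088 z 0.0254 90
bl 0.024 y 0.0317 0.0342 mid 0.0329 z 0.011 6
st 0.032 y -0.048 0.0347 mid -0.0067 z 0.0255 84
st 0.04 y -0.0455 0.0347 mid -0.0054 z 0.0243 42
bl 0.04 y 0.0291 0.0338 mid 0.0314 z 0.0116 5
t 19.55 q [ 0.63   0.694  0.292  1.597 -0.753  1.509 -0.526] p [ 0.4586 -0.3989  0.2959] rpy [-2.365 -0.033 -0.179] w 0.0701 F [-0.   0.2 -0.2]
z [ 0.148  0.686 -0.713] tilt 44.5 az 77.8
n.z -0.0091 in-plane deg -2.57 goal [ 0.4662 -0.3595  0.2639]
shift now-frame [-0.0006 -0.0061  0.051 ] roll [-0.      0.     -1.5696] shift in rolled frame [ 0.0061 -0.0006  0.051 ]
```

View pics/hd.png

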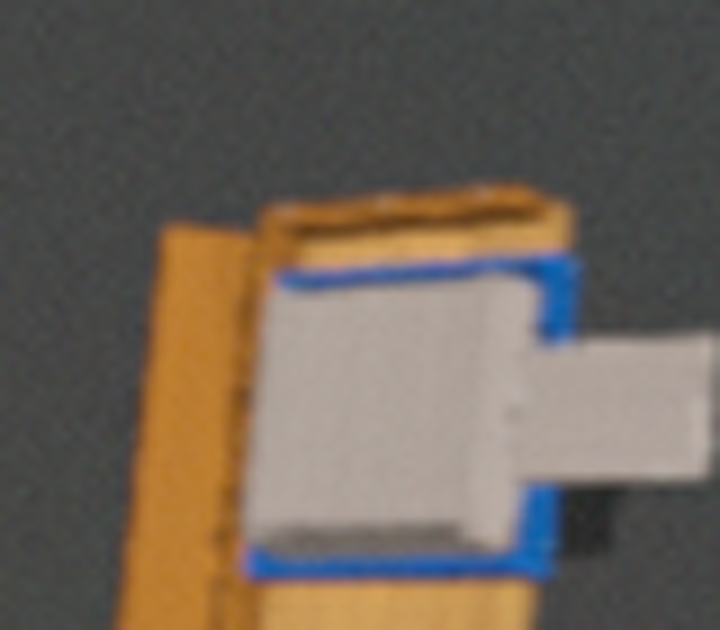

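Request:
{"api": "play_rows", "payload": {"commands": [[0.07,[0,0,0],-0.12],[0.07,[0,0,0],-0.12],[0.07,[0,0,0],-0.12],[0.07,[0,0,0],-0.12],[0.07,[0,0,0],-0.12],[0.07,[0,0,0],-0.12],[0.07,[0,0,0],-0.12],[0.07,[0,0,0],-0.12],[0.07,[0,0,0],-0.12],[0.07,[0,0,0],-0.12],[0.07,[0,0,0],-0.12],[0.07,[0,0,0],-0.12]]}}

```text
clock: 20.55
tool_pos: [0.459, -0.3976, 0.2951]
ee_rot: [-3.062, -0.776, 1.249]
contact_force: [-0.3, 0.4, -0.6]
grip_width: 0.0697
```

Request:
{"api": "play_rows", "payload": {"commands": [[0.07,[0,0,0],-0.12],[0.07,[0,0,0],-0.01],[0.07,[0,0,0],0]]}}

```text
clock: 20.8
tool_pos: [0.4588, -0.3983, 0.2955]
ee_rot: [3.101, -0.778, 1.419]
contact_force: [0.3, 0.1, 1.1]
grip_width: 0.0703
```

```bash
sed -i 's/np.r_\[xg,0,zg\]/np.r_[xg,float(sys.argv[6]) if len(sys.argv)>6 else 0,zg]/' tgt.py; python3 st.py; python3 tgt.py tray -.062 .010 1 .055 -.0068
```

```text
t 20.8 q [ 0.86   0.684 -0.078  1.574 -0.59   1.403  0.878] p [ 0.4588 -0.3983  0.2955] rpy [ 3.101 -0.778  1.419] w 0.0703 F [0.3 0.1 1.1]
z [ 0.147  0.687 -0.712] tilt 44.6 az 78.0
n.z -0.0077 in-plane deg -2.49 goal [ 0.4732 -0.3608  0.2637]
shift now-frame [0.0056 0.0065 0.0505] roll [-0.     -0.     -0.0022] shift in rolled frame [0.0056 0.0065 0.0505]
```

Request:
{"api": "play_rows", "payload": {"commands": [[0.06,[0.0055,0.0065,0.01],0],[0.06,[0,0,0.02],0],[0.06,[0,0,0.02],0],[0.06,[0,0,0],0],[0.06,[0,0,0],0]]}}

```text
clock: 21.22
tool_pos: [0.4736, -0.3606, 0.2641]
ee_rot: [3.101, -0.778, 1.42]
contact_force: [0.2, -1.8, 1.1]
grip_width: 0.0601
```

```bash
python3 st.py; python3 tgt.py tray -.062 .010 1 0 -.0068; python3 g.py g13.png
```

```text
t 21.22 q [ 0.818  0.698 -0.098  1.645 -0.617  1.304  0.886] p [ 0.4736 -0.3606  0.2641] rpy [ 3.101 -0.778  1.42 ] w 0.0601 F [ 0.2 -1.8  1.1]
z [ 0.145  0.687 -0.712] tilt 44.6 az 78.1
n.z -0.0077 in-plane deg -2.42 goal [ 0.4815 -0.3231  0.2246]
shift now-frame [-0.0005 -0.0001  0.0551] roll [ 0.     -0.     -0.0012] shift in rolled frame [-0.0005 -0.0001  0.0551]
blue 125 x [-0.037 -0.028  0.045] y [-0.058  0.029  0.035] z [-0.078  0.009  0.014]
steel 1262 x [-0.08  -0.016  0.038] y [-0.053 -0.006  0.028] z [0.006 0.022 0.028]
```

View pics/g13.png

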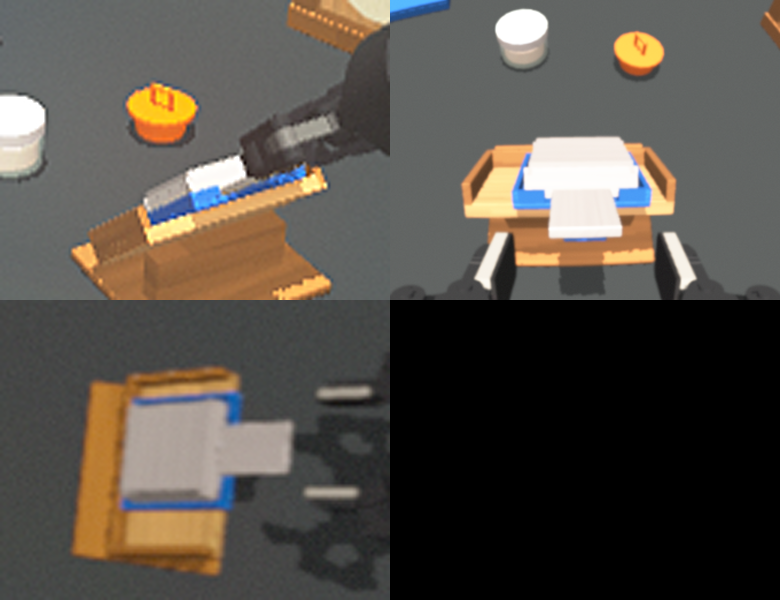

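Request:
{"api": "play_rows", "payload": {"commands": [[0.06,[0,0,0.02],0],[0.06,[0,0,0.02],0],[0.06,[0,0,0.015],0],[0.05,[0,0,0],0],[0.045,[0,0,0],0],[0.04,[0,0,0],0]], "newtons": 40}}

```text
clock: 21.87
tool_pos: [0.4811, -0.3261, 0.2263]
ee_rot: [3.096, -0.774, 1.422]
contact_force: [-0.7, -0.9, -0.6]
grip_width: 0.0402
```

```bash
python3 st.py; python3 g.py g14.png
```

```text
t 21.87 q [ 0.787  0.723 -0.12   1.718 -0.649  1.192  0.914] p [ 0.4811 -0.3261  0.2263] rpy [ 3.096 -0.774  1.422] w 0.0402 F [-0.7 -0.9 -0.6]
z [ 0.149  0.684 -0.714] tilt 44.4 az 77.7
blue 128 x [-0.038 -0.028  0.045] y [-0.057  0.028  0.035] z [-0.079  0.009  0.015]
steel 1333 x [-0.081 -0.02   0.038] y [-0.048 -0.006  0.028] z [0.006 0.022 0.028]
```

View pics/g14.png

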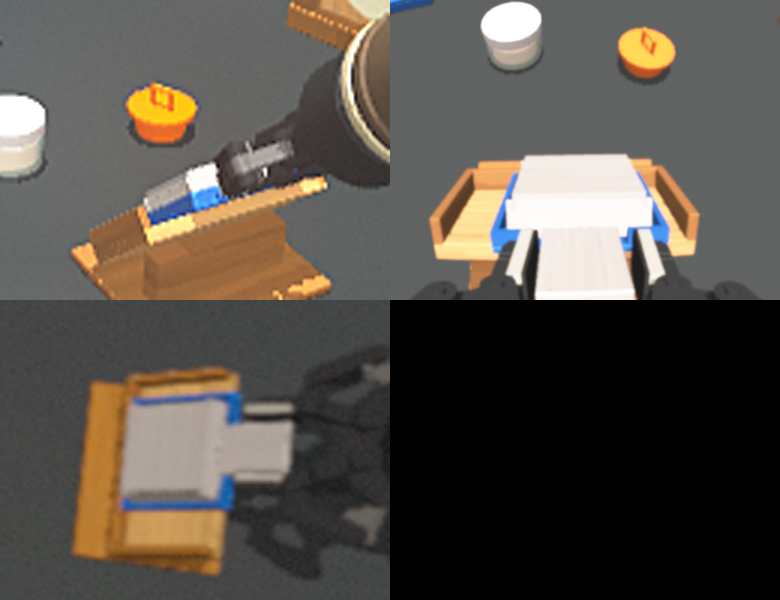

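Request:
{"api": "play_rows", "payload": {"commands": [[0.037,[0,0,0],0],[0.03,[0,0,0],0],[0.02,[0,0,0],0],[0.01,[0,0,0],0],[0.0,[0,0,0],0]], "newtons": 40}}

```text
clock: 22.43
tool_pos: [0.4805, -0.3257, 0.2262]
ee_rot: [3.097, -0.775, 1.422]
contact_force: [-4.3, -4.0, 7.0]
grip_width: 0.0353
```

Request:
{"api": "play_rows", "payload": {"commands": [[0.0,[0,0,0],0],[0.0,[0,0,0],0],[0.0,[0,0,0],0]], "newtons": 110}}

```text
clock: 22.68
tool_pos: [0.4803, -0.3259, 0.2264]
ee_rot: [3.097, -0.775, 1.422]
contact_force: [-5.7, -5.7, 8.7]
grip_width: 0.0339
```

```bash
python3 st.py; python3 g.py g15.png; python3 tgt.py tray -.062 .010 1 0 -.0068
```

```text
t 22.68 q [ 0.788  0.722 -0.12   1.72  -0.649  1.193  0.914] p [ 0.4803 -0.3259  0.2264] rpy [ 3.097 -0.775  1.422] w 0.0339 F [-5.7 -5.7  8.7]
z [ 0.148  0.684 -0.714] tilt 44.5 az 77.8
blue 125 x [-0.038 -0.028  0.043] y [-0.054  0.03   0.035] z [-0.078  0.011  0.014]
steel 1305 x [-0.081 -0.019  0.038] y [-0.048 -0.006  0.029] z [0.007 0.022 0.028]
n.z -0.0106 in-plane deg -2.59 goal [ 0.4811 -0.3227  0.2249]
shift now-frame [0.0013 0.0001 0.0034] roll [-0.  0. -0.] shift in rolled frame [0.0013 0.0001 0.0034]
```

View pics/g15.png

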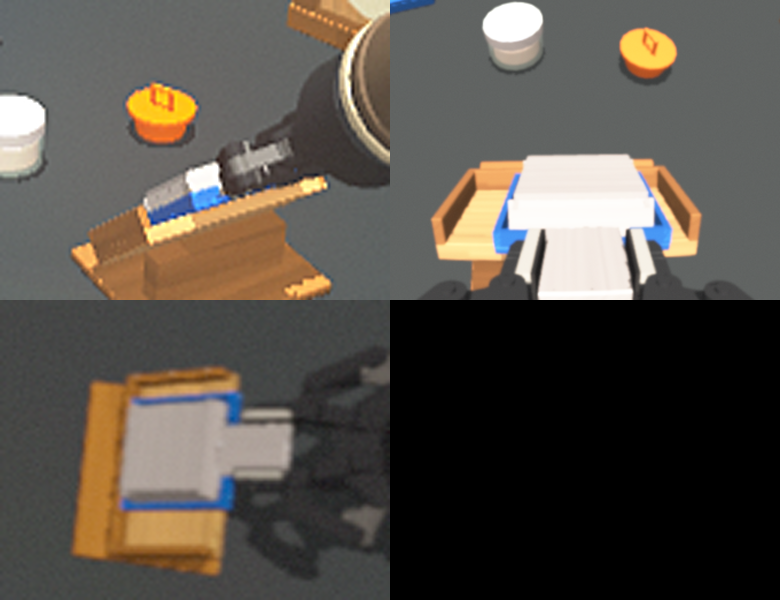

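Request:
{"api": "play_rows", "payload": {"commands": [[0.0,[0.003,0,0],0],[0.0,[0.004,0,0],0],[0.0,[0.005,0,0],0],[0.0,[0,0,0],0],[0.0,[0,0,0],0]]}}

```text
clock: 23.25
tool_pos: [0.4824, -0.3162, 0.234]
ee_rot: [3.096, -0.776, 1.423]
contact_force: [-0.2, -0.2, -2.3]
grip_width: 0.0337
```

```bash
python3 st.py; python3 g.py g16.png
```

```text
t 23.25 q [ 0.778  0.706 -0.125  1.731 -0.654  1.19   0.903] p [ 0.4824 -0.3162  0.234 ] rpy [ 3.096 -0.776  1.423] w 0.0337 F [-0.2 -0.2 -2.3]
z [ 0.148  0.685 -0.713] tilt 44.5 az 77.8
blue 208 x [-0.077 -0.024  0.044] y [-0.048  0.025  0.035] z [-0.082  0.006  0.015]
steel 1278 x [-0.08  -0.018  0.04 ] y [-0.048 -0.007  0.027] z [0.019 0.035 0.04 ]
```

View pics/g16.png

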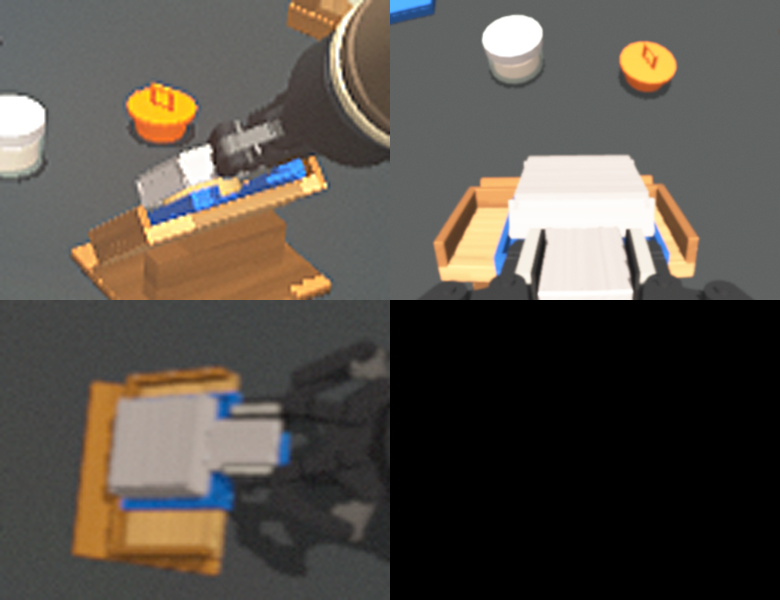

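Only the holder lifts; the cover stays put. I'll continue the lift.

Request:
{"api": "play_rows", "payload": {"commands": [[0.0,[0.005,0,0],0],[0.0,[0.006,0,0],0],[0.0,[0.008,0,0],0],[0.0,[0.01,0,0],0],[0.0,[0.015,0,0],0],[0.0,[0.02,0,0],0],[0.0,[0.02,0,0],0],[0.0,[0,0,0],0]]}}

```text
clock: 24.07
tool_pos: [0.4927, -0.2528, 0.2966]
ee_rot: [3.091, -0.778, 1.431]
contact_force: [1.7, 1.2, -1.9]
grip_width: 0.0339
```

```bash
python3 st.py; python3 g.py g17.png
```

```text
t 24.07 q [ 0.712  0.581 -0.156  1.786 -0.689  1.197  0.807] p [ 0.4927 -0.2528  0.2966] rpy [ 3.091 -0.778  1.431] w 0.0339 F [ 1.7  1.2 -1.9]
z [ 0.147  0.687 -0.712] tilt 44.6 az 77.9
blue 372 x [-0.102 -0.02   0.045] y [-0.059  0.019  0.035] z [-0.001  0.005  0.014]
steel 507 x [-0.077 -0.038  0.037] y [-0.045 -0.008  0.027] z [0.047 0.112 0.118]
```

View pics/g17.png

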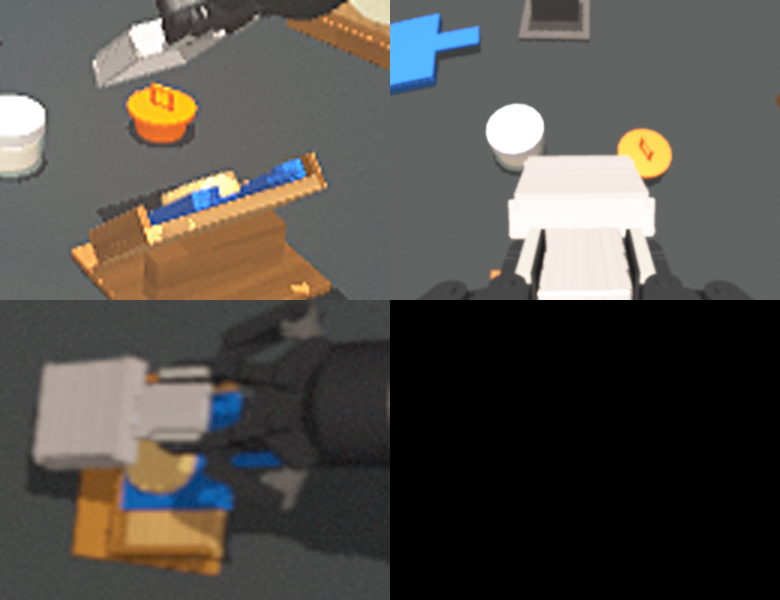

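```bash
cat > s5.py <<'E'
from sim import *
q,p,R=load()[-2];A=np.array
h=HC[:,2];g=OC+HC@A([-.079,0,-.0173])-R[:,2]*.155
run(q,[A([.5,-.1,.40]),A([.5,0,.40]),g+.07*h,g],R)
E
python3 s5.py; python3 mv.py "[.5,0,.40]"
```

```text
[ 0.5 -0.1  0.4] [ 0.54  0.35 -0.24  1.88 -0.77  1.16  0.56] err 0.0 0.0 vmax 0.19
[0.5 0.  0.4] [ 0.41  0.3  -0.31  1.95 -0.84  1.01  0.47] err 0.0 0.0 vmax 0.18
[0.522 0.101 0.28 ] [ 0.27  0.51 -0.42  2.05 -1.03  0.65  0.62] err 0.0 0.0 vmax 0.24
[0.513 0.052 0.23 ] [ 0.37  0.59 -0.43  2.09 -1.05  0.62  0.78] err 0.0 0.0 vmax 0.22
from [ 0.4912 -0.2566  0.2932] tool shift [ 0.257  -0.0336  0.1008] rows@.035 8.0
```

Request:
{"api": "play_rows", "payload": {"commands": [[0.0,[0.02,0,-0.01],0],[0.0,[0.03,0,-0.01],0],[0.0,[0.03,-0.004,0.0],0],[0.0,[0.03,-0.004,0.01],0],[0.0,[0.03,-0.005,0.017],0],[0.0,[0.03,-0.005,0.02],0],[0.0,[0.03,-0.005,0.02],0],[0.0,[0.03,-0.005,0.02],0],[0.0,[0.017,-0.005,0.02],0],[0.0,[0.01,0,0.013],0],[0.0,[0,0,0],0]]}}

```text
clock: 25.13
tool_pos: [0.5001, 0.0025, 0.4]
ee_rot: [3.099, -0.777, 1.426]
contact_force: [0.1, -0.0, -1.8]
grip_width: 0.0337
```

```bash
python3 st.py; python3 tgt.py rest -.079 .045 1 0; python3 - <<'E'
from h import *
t=cams.camera("top");s=cams.camera("side")
crop("t18.png",t,360,145,440,235,6);crop("s18.png",s,330,250,440,335,6)
E
```

```text
t 25.13 q [ 0.407  0.305 -0.308  1.952 -0.842  1.009  0.461] p [0.5001 0.0025 0.4   ] rpy [ 3.099 -0.777  1.426] w 0.0337 F [ 0.1 -0.  -1.8]
z [ 0.143  0.687 -0.712] tilt 44.6 az 78.2
n.z -0.0074 in-plane deg -0.49 goal [0.5217 0.0955 0.2743]
shift now-frame [-0.0203  0.0013  0.1566] roll [-0.      0.      0.0351] shift in rolled frame [-0.0203  0.002   0.1566]
```

View pics/t18.png

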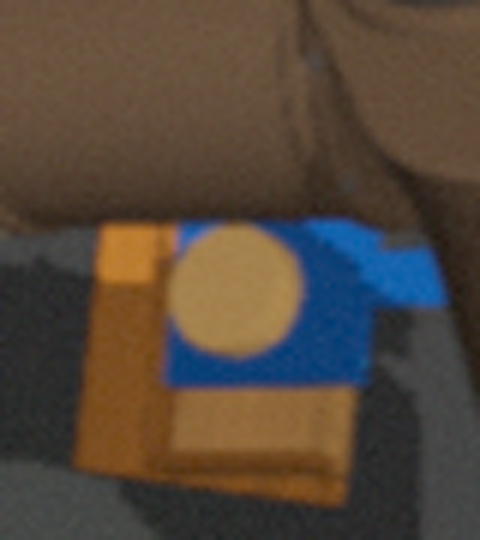

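View pics/s18.png

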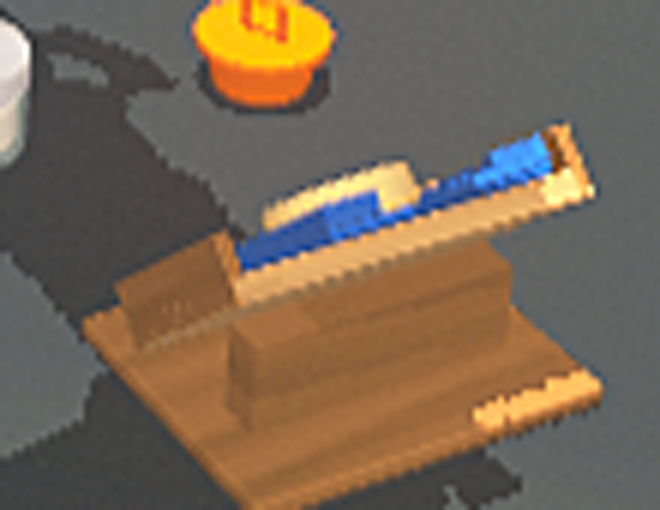

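Request:
{"api": "play_rows", "payload": {"commands": [[0.0,[0,0,0.02],0.017],[0.0,[0,0,0.03],0.018],[0.0,[0,0,0.03],0],[0.0,[-0.005,0.001,0.03],0],[0.0,[-0.005,0.001,0.025],0],[0.0,[-0.01,0,0.015],0],[0.0,[0,0,0.006],0],[0.0,[0,0,0],0],[0.0,[0,0,0],0]]}}

```text
clock: 25.98
tool_pos: [0.5234, 0.0903, 0.2753]
ee_rot: [3.132, -0.777, 1.371]
contact_force: [0.1, -0.3, -1.0]
grip_width: 0.0339
```

```bash
python3 st.py; python3 tgt.py rest -.079 -.0173 1 0; cat > r.py <<'E'
from h import *
import plan,sys
t=cams.camera("top");s=cams.camera("side");w=cams.camera("wrist")
a=[cv2.resize(c["image"][y0:y1,x0:x1],(390,300),interpolation=cv2.INTER_CUBIC) for c,(x0,y0,x1,y1) in [(s,(240,150,350,235)),(w,(110,60,450,320)),(t,(205,125,305,202))]]
cv2.imwrite("pics/"+sys.argv[1],cv2.cvtColor(np.vstack([np.hstack(a[:2]),np.hstack([a[2],a[2]*0])]),cv2.COLOR_RGB2BGR))
hsv=cv2.cvtColor(t["image"],cv2.COLOR_RGB2HSV);P=pts(t);Q=(P-plan.OC)@plan.HC
m=np.zeros(Q.shape[:2],bool);m[125:215,205:310]=1
k=m&(hsv[...,1]<60)&(hsv[...,2]>100)&(abs(Q[...,1])<.08)&(Q[...,2]>-.045)&(Q[...,2]<.15)
if k.sum()>5: print("steel",k.sum(),"x",np.percentile(Q[k][:,0],[1,50,99]).round(3),"y",np.percentile(Q[k][:,1],[1,50,99]).round(3),"z",np.percentile(Q[k][:,2],[5,50,95]).round(3))
E
python3 r.py r1.png
```

```text
t 25.98 q [ 0.285  0.513 -0.41   2.048 -1.023  0.654  0.59 ] p [0.5234 0.0903 0.2753] rpy [ 3.132 -0.777  1.371] w 0.0339 F [ 0.1 -0.3 -1. ]
z [ 0.149  0.685 -0.713] tilt 44.5 az 77.7
n.z -0.0086 in-plane deg -0.81 goal [0.5124 0.0526 0.2304]
shift now-frame [-0.0595 -0.0034  0.0046] roll [-0.      0.     -0.0041] shift in rolled frame [-0.0595 -0.0036  0.0046]
steel 1235 x [-0.252 -0.038  0.105] y [-0.071  0.     0.044] z [-0.023  0.053  0.061]
```

View pics/r1.png

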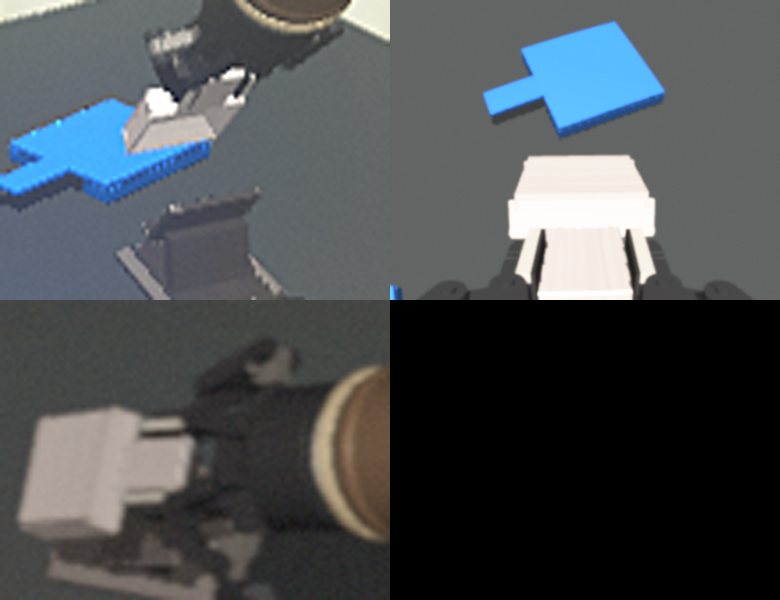

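Request:
{"api": "play_rows", "payload": {"commands": [[0.0,[-0.01,-0.003,0.004],0],[0.0,[-0.015,0,0],0],[0.0,[-0.015,0,0],0],[0.0,[-0.008,0,0],0],[0.0,[-0.004,0,0],0],[0.0,[0,0,0],0],[0.0,[0,0,0],0]]}}

```text
clock: 26.72
tool_pos: [0.5136, 0.0587, 0.2364]
ee_rot: [3.13, -0.777, 1.374]
contact_force: [-0.3, 0.2, -1.7]
grip_width: 0.034
```

```bash
python3 st.py; python3 tgt.py rest -.079 -.0173 1 0; python3 r.py r2.png
```

```text
t 26.72 q [ 0.357  0.578 -0.422  2.084 -1.05   0.626  0.722] p [0.5136 0.0587 0.2364] rpy [ 3.13  -0.777  1.374] w 0.034 F [-0.3  0.2 -1.7]
z [ 0.148  0.686 -0.713] tilt 44.5 az 77.8
n.z -0.0081 in-plane deg -0.78 goal [0.5125 0.0525 0.2303]
shift now-frame [-0.0088  0.0001 -0.0001] roll [-0.     -0.     -0.0022] shift in rolled frame [-0.0088  0.0001 -0.0001]
steel 1357 x [-0.237 -0.025  0.085] y [-0.045  0.004  0.043] z [-0.026 -0.     0.01 ]
```

View pics/r2.png

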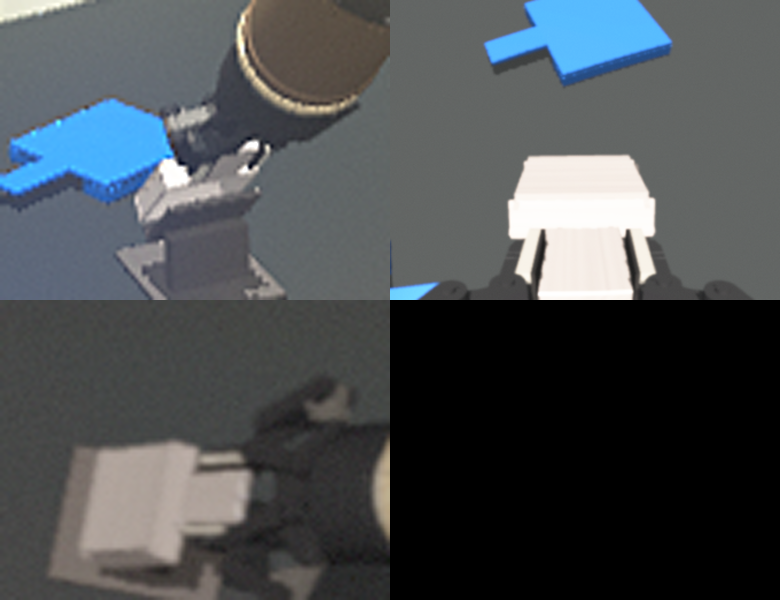

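Request:
{"api": "play_rows", "payload": {"commands": [[0.0,[-0.003,0,0],0],[0.0,[-0.003,0,0],0],[0.0,[-0.001,0,0],0],[0.0,[0,0,0],0],[0.0,[0,0,0],0]]}}

```text
clock: 27.28
tool_pos: [0.5123, 0.0536, 0.2308]
ee_rot: [3.131, -0.777, 1.373]
contact_force: [0.1, 1.0, -2.5]
grip_width: 0.0339
```

```bash
python3 st.py; python3 tgt.py rest -.079 -.0173 1 0; python3 - <<'E'
from h import *
import plan
t=cams.camera("top");hsv=cv2.cvtColor(t["image"],cv2.COLOR_RGB2HSV);P=pts(t);Q=(P-plan.OC)@plan.HC
m=np.zeros(Q.shape[:2],bool);m[125:215,205:310]=1
k=m&(hsv[...,1]<60)&(hsv[...,2]>90)&(abs(Q[...,1])<.045)&(Q[...,2]>-.03)&(Q[...,2]<.15)
for x0 in np.arange(-.1,.06,.008):
    kk=k&(Q[...,0]>=x0)&(Q[...,0]<x0+.008)
    if kk.sum()>3:print(round(x0+.004,3),"y",Q[kk][:,1].min().round(4),Q[kk][:,1].max().round(4),"z",np.percentile(Q[kk][:,2],[10,50,90]).round(4),kk.sum())
E
```

```text
t 27.28 q [ 0.367  0.588 -0.421  2.088 -1.052  0.624  0.738] p [0.5123 0.0536 0.2308] rpy [ 3.131 -0.777  1.373] w 0.0339 F [ 0.1  1.  -2.5]
z [ 0.148  0.685 -0.713] tilt 44.5 az 77.8
n.z -0.0085 in-plane deg -0.75 goal [0.5126 0.0525 0.2304]
shift now-frame [-0.001   0.0005 -0.0003] roll [-0.      0.     -0.0028] shift in rolled frame [-0.001   0.0005 -0.0003]
-0.096 y -0.0235 0.0235 z [-0.0185 -0.0116 -0.004 ] 32
-0.088 y -0.0251 0.0244 z [-0.02  -0.015 -0.004] 57
-0.08 y -0.0257 0.0239 z [-0.017  -0.0146 -0.0044] 57
-0.072 y -0.0266 0.0239 z [-0.0165 -0.0141 -0.0045] 45
-0.064 y -0.0229 0.0233 z [-0.0165 -0.0148 -0.0048] 40
-0.056 y -0.0153 0.0128 z [-0.0172 -0.0153 -0.0141] 30
-0.048 y -0.0154 0.0311 z [-0.0167 -0.0152 -0.0133] 27
-0.04 y -0.0338 0.0376 z [-0.0173 -0.0101 -0.0013] 212
-0.032 y -0.0319 0.0378 z [-0.0095 -0.0008  0.0017] 87
-0.024 y -0.0285 0.0374 z [-0.0042  0.0001  0.002 ] 71
-0.016 y -0.0288 0.0379 z [-0.0065  0.0005  0.0022] 59
-0.008 y -0.0293 0.0377 z [-0.0078 -0.0002  0.0019] 65
0.0 y -0.0303 0.0382 z [-0.0051 -0.      0.0021] 65
0.008 y -0.0281 0.039 z [-0.0092  0.0001  0.0023] 64
0.016 y -0.0281 0.0384 z [-0.0018  0.0001  0.002 ] 59
0.024 y -0.0282 0.0393 z [-0.0122 -0.0003  0.0017] 54
0.032 y -0.0245 0.0338 z [-0.0025 -0.0017 -0.0016] 8
```

Request:
{"api": "play_rows", "payload": {"commands": [[0.0,[-0.001,0,0],0],[0.0,[-0.001,0,0],0],[0.0,[0,0,0],0],[0.0,[0,0,0],0]]}}

```text
clock: 27.67
tool_pos: [0.5122, 0.0527, 0.2298]
ee_rot: [3.131, -0.778, 1.374]
contact_force: [-0.6, 1.5, 2.8]
grip_width: 0.034
```

```bash
python3 st.py
```

```text
t 27.67 q [ 0.369  0.59  -0.422  2.088 -1.052  0.624  0.743] p [0.5122 0.0527 0.2298] rpy [ 3.131 -0.778  1.374] w 0.034 F [-0.6  1.5  2.8]
z [ 0.148  0.686 -0.712] tilt 44.6 az 77.9
```

Contact with the rest. Releasing.

Request:
{"api": "play_rows", "payload": {"commands": [[0.036,[0,0,0],0],[0.038,[0,0,0],0],[0.042,[0,0,0],0],[0.05,[0,0,0],0],[0.06,[0,0,0],0],[0.06,[0,0,0],0]], "newtons": 40}}

```text
clock: 28.17
tool_pos: [0.5121, 0.052, 0.2294]
ee_rot: [3.131, -0.777, 1.373]
contact_force: [0.3, -0.5, -0.5]
grip_width: 0.0597
```

```bash
python3 st.py; python3 r.py r3.png
```

```text
t 28.17 q [ 0.369  0.591 -0.421  2.088 -1.052  0.623  0.743] p [0.5121 0.052  0.2294] rpy [ 3.131 -0.777  1.373] w 0.0597 F [ 0.3 -0.5 -0.5]
z [ 0.148  0.685 -0.713] tilt 44.5 az 77.8
steel 1466 x [-0.247 -0.022  0.085] y [-0.044  0.005  0.044] z [-0.029 -0.012  0.002]
```

View pics/r3.png

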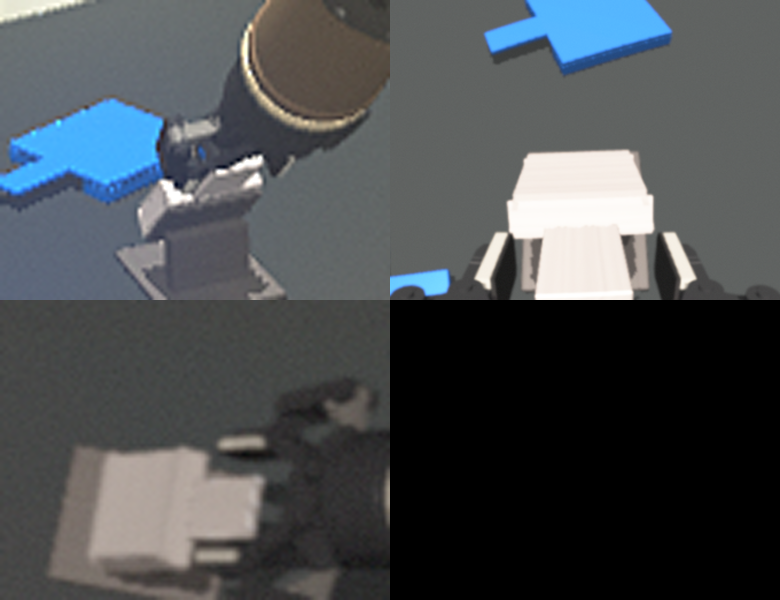

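Released. I'll back off along the tool axis, then check everything.

Request:
{"api": "play_rows", "payload": {"commands": [[0.065,[0,0,-0.02],0],[0.065,[0,0,-0.03],0],[0.065,[0,0,-0.03],0],[0.065,[0,0,-0.03],0],[0.065,[0,0,-0.03],0],[0.065,[0,0,0],0],[0.065,[0,0,0],0],[0.065,[0,0,0],0],[0.065,[0,0,0],0],[0.065,[0,0,0],0]]}}

```text
clock: 29.15
tool_pos: [0.4911, -0.0427, 0.3285]
ee_rot: [3.134, -0.778, 1.373]
contact_force: [-0.3, 0.7, 0.5]
grip_width: 0.0648
```

```bash
python3 st.py; cat > fin.py <<'E'
from h import *
import plan,sys
t=cams.camera("top");s=cams.camera("side")
cr=[(s,(240,150,350,235)),(s,(325,245,435,330)),(t,(205,135,305,212)),(t,(350,145,450,222))]
a=[cv2.resize(c["image"][y0:y1,x0:x1],(390,300),interpolation=cv2.INTER_CUBIC) for c,(x0,y0,x1,y1) in cr]
cv2.imwrite("pics/"+sys.argv[1],cv2.cvtColor(np.vstack([np.hstack(a[:2]),np.hstack(a[2:])]),cv2.COLOR_RGB2BGR))
hsv=cv2.cvtColor(t["image"],cv2.COLOR_RGB2HSV);P=pts(t)
Q=(P-plan.OC)@plan.HC;m=np.zeros(Q.shape[:2],bool);m[125:215,205:310]=1
k=m&(hsv[...,1]<60)&(hsv[...,2]>90)&(abs(Q[...,1])<.05)&(abs(Q[...,0])<.11)&(abs(Q[...,2])<.006)
print("holder top face x",np.percentile(Q[k][:,0],[2,98]).round(3),"y",np.percentile(Q[k][:,1],[2,98]).round(3),"z",np.median(Q[k][:,2]).round(4),k.sum())
Q=(P-plan.SEAT)@plan.HT;m=np.zeros(Q.shape[:2],bool);m[140:240,345:450]=1
b=m&(hsv[...,0]>95)&(hsv[...,0]<125)&(hsv[...,1]>120)&(abs(Q[...,2])<.03)
print("cover x",np.percentile(Q[b][:,0],[1,99]).round(3),"y",np.percentile(Q[b][:,1],[1,99]).round(3),b.sum())
c=m&(Q[...,2]>.0155)&(Q[...,2]<.03)&(abs(Q[...,0])<.06)&(abs(Q[...,1])<.05)
print("soap x",np.percentile(Q[c][:,0],[1,99]).round(3),"y",np.percentile(Q[c][:,1],[1,99]).round(3),"z",np.median(Q[c][:,2]).round(4),c.sum())
E
python3 fin.py f1.png
```

```text
t 29.15 q [ 0.488  0.41  -0.304  2.016 -0.858  0.942  0.605] p [ 0.4911 -0.0427  0.3285] rpy [ 3.134 -0.778  1.373] w 0.0648 F [-0.3  0.7  0.5]
z [ 0.145  0.686 -0.713] tilt 44.6 az 78.0
holder top face x [-0.039  0.027] y [-0.028  0.035] z -0.0006 529
cover x [-0.037  0.046] y [0.006 0.035] 257
soap x [-0.004  0.05 ] y [0.006 0.049] z 0.0189 105
```

View pics/f1.png

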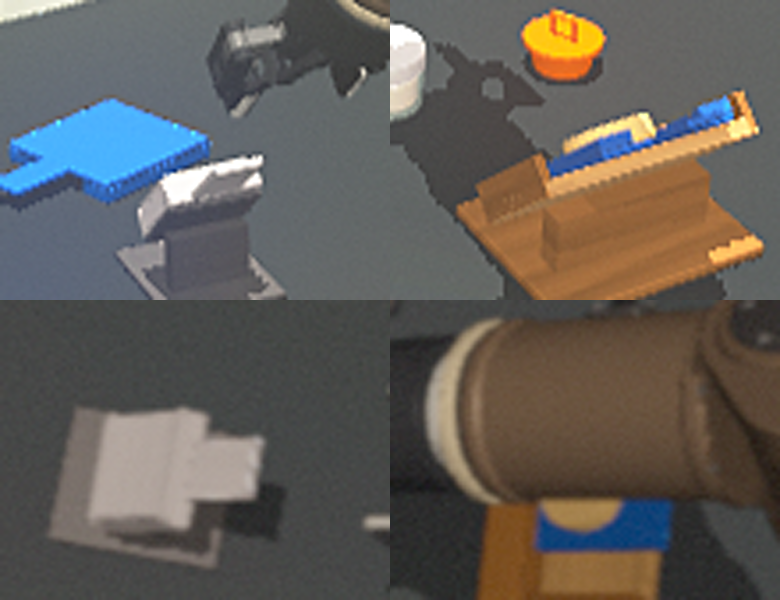

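Request:
{"api": "play_rows", "payload": {"commands": [[0.065,[0.02,0,-0.02],0],[0.065,[0.03,0,-0.03],0],[0.065,[0.03,0,-0.03],0],[0.065,[0.03,0,-0.02],0],[0.065,[0.03,0,-0.02],0],[0.065,[0,0,0],0],[0.065,[0,0,0],0],[0.065,[0,0,0],0]]}}

```text
clock: 29.92
tool_pos: [0.493, -0.0279, 0.5107]
ee_rot: [3.132, -0.777, 1.373]
contact_force: [-0.7, -0.2, -0.3]
grip_width: 0.0649
```

```bash
python3 st.py; python3 fin.py f2.png
```

```text
t 29.92 q [ 0.459  0.195 -0.28   1.793 -0.771  1.249  0.272] p [ 0.493  -0.0279  0.5107] rpy [ 3.132 -0.777  1.373] w 0.0649 F [-0.7 -0.2 -0.3]
z [ 0.147  0.685 -0.713] tilt 44.5 az 77.9
holder top face x [-0.038  0.026] y [-0.028  0.035] z -0.0006 524
cover x [-0.075  0.045] y [-0.046  0.034] 842
soap x [-0.006  0.051] y [-0.035  0.034] z 0.0194 328
```

View pics/f2.png

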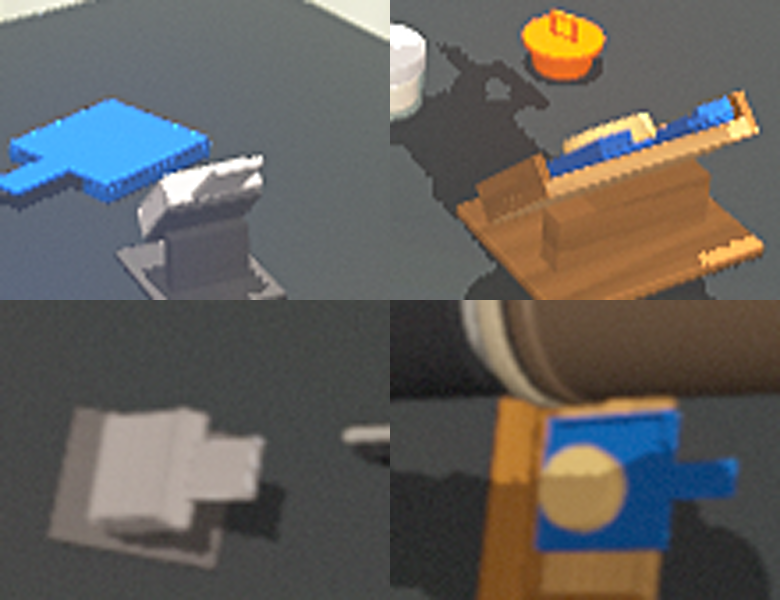

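```bash
python3 -c "
from bench import arm
print(arm.finish_job())"
```

```text
the job is handed in; nothing more can be done
None
```

I turned the soap out onto the tray, put the holder back on its rest mouth down, and handed the job in at about 30 s of the 64 s. `finish_job` gives no verdict, so the result rests on my own camera checks.

- **How it was done:** The moves could not tilt the tool directly, so I got the 45° tilt by pushing the arm against its upward reach limit. I then pinched the cover and holder together, rolled them half a turn and laid them on the tray cover down. After that I took the holder alone across its handle, lifted it square off the slope, and set it on its rest.
- **Cover:** It slid about 8 mm down to the tray's lip when released and has not moved since. Its centre is about 7 mm from the seat point.
- **Soap:** It lies in the cover against the downhill rim, which I estimate puts it roughly 17 mm from the cover's centre.
- **Holder:** It lies flat on its rest about 25 mm from where it started, with its mouth roughly 65 mm above the slate. Its measured position was the same in two looks about 0.8 s apart.
- **Arm:** The gripper is open and touching nothing.

**One poor reading:** the last automatic soap measurement also picked up parts of the tray's lip. I took the soap's position from the top and side pictures, which agree that it lies on the cover.

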